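# Jack up the carving cradle

## Task

Raise the near edge of the hinged carving cradle with the little blue bench jack: first close the jack's release valve by turning its black knob clockwise all the way to the stop, then set the jack flat on the bench with its saddle centred under the red-marked lift pad, and push the red pump handle fully down so that the cradle rises. Finish holding the handle down, with the jack alone carrying the cradle and the arm not touching the cradle itself; leave the varnish jar, the gouge and the mallet where they are.

Things in the scene. Friction and masses are not known exactly. Their poses are not given: they have to be found in the camera images.
- jack: Loose blue bench jack, 0.9 kg. Origin: its underside, below the grip block; x to the saddle end, y left, z up. In its frame, mm: base plate x -100..130, y -45..45, 12 thick; outrigger foot x -95..-45 out to y -180; grip block (carry it by this) 34 x by 30 y at (0, 0), top z 85; saddle (105, 0); valve knob (-66, 40) on the pump body x -100..-28, y 0..76, top z 32; pump handle along -y at x -70.
- grip_block (a point): Point on the centre line of the jack's bare aluminium grip block, 60 mm above the jack's underside (25 mm below the block's top). Pinch the two sides that face the jack's +y and -y, 30 mm apart. Axes as jack.
- valve_grip (a point): On the vertical axis of the black valve knob, 69 mm above the jack's underside, 7 mm below the knob's top. A 44 mm disc carries an upright bar 14 mm thick, 42 mm long, from z 46 to 76 mm: grip it across the 14 mm. The point's x axis runs along the bar (white mark on the -x end) and turns with it.
- valve (a joint): Release valve knob, rad: 0 = fully open with the bar along the jack's x; grows as it turns clockwise seen from above; closed at its end stop, 1.9. Starts between 0.5 and 1.0. Turning takes about 0.05 N m and it stays where left.
- handle (a joint): Pump handle, rad: 0 = up (start; rising 0.45 rad from level towards its end), 0.55 = fully down at its stop. A spring and the load bring it up again when let go. Takes about 4 N unloaded, 10 to 16 N with the cradle, down on the red pad. Saddle rises 0.082 m per rad (45 mm in all); no ratchet: one full stroke does it.
- handle_pad (a point): Centre of the top face of the red pad at the handle's end, 28 mm (jack's x) by 44 mm (along the handle), 14 mm thick; press it from above. z is its normal. The handle turns about a line along the jack's x at y -30, z 56 mm in the jack's frame; pad centre 130 mm out towards -y, top face 7 mm off the handle's axis; sinks from about 119 to 50 mm above the bench.
- saddle_top (a point): Centre of the top of the steel saddle, 32 mm across, on the jack at x = 105, y = 0; 60 mm above the jack's underside when down.
- lift_pad (a point): Centre of the underside of the round brass lift pad, 44 mm across, under the cradle's near lip; z = 76 mm when down, about 105 mm after a full handle stroke. Red paint on the lip's top and front marks it. x points square away from the lip to the hinge (240 mm off); the lip's edge is 30 mm off on the -x side. Board underside 79, top 99 mm above the bench; 2.4 kg; falls back when let go.
- stand: Fixed dark wooden stand of the carving cradle with a pale hinged board, 270 by 420 mm, and an amber violin back on it. Origin: on the bench below the centre of the lift pad with the cradle down; x points away from the lip towards the hinge (240 mm off). Front posts 30 mm square at (35, 130) and (35, -250) mm; between them it is clear from the lip to x = 210 mm.
- varnish_jar: Bystander: amber glass jar with brass cap, 64 mm across, 85 mm tall. Origin at the centre of its underside.
- gouge: Bystander: hand tool with pale wooden handle, 220 mm long, lying on the bench. Origin on the bench below its middle.
- mallet: Bystander: wooden mallet lying on the bench, about 215 mm long, head 70 mm across and 90 mm long. Origin on the bench below its middle.

How it is judged:
On the way, in this order (a step that is already met when the one before it is completed fails the run):
1. the release valve is closed to its stop with the handle still up (value of joint valve above 1.78 rad and value of joint handle below 0.15 rad), for 0.2 s.
2. the jack stands flat on the bench with its saddle under the lift pad, cradle still down (horizontal distance between saddle_top and lift_pad below 0.012 m and height (world z) of jack below 0.004 m and angle between jack's own z axis and vertical below 0.06 rad and height (world z) of lift_pad below 0.08 m), for 0.2 s.
At the end, for the whole second after the job is handed in: Robot holds the handle within 0.07 rad of its down stop; valve within 0.15 rad of its stop; jack flat on the bench, saddle centre within 14 mm of the pad's centre (12 mm when set); the jack alone carries the cradle, its pad over 20 mm higher than at rest; the arm does not touch the cradle (value of joint valve above 1.75 rad and value of joint handle above 0.48 rad and height (world z) of lift_pad between 0.096 and 0.125 m and horizontal distance between saddle_top and lift_pad below 0.014 m and height (world z) of jack below 0.005 m and angle between jack's own z axis and vertical below 0.06 rad and contact force between jack and stand above 4 N and contact force between any of the fingers, the arm and jack above 2 N and contact force between each of the fingers, the arm and stand below 0.5 N); the arm keeps its last pose, push and grip.
It fails at once if a bystander was moved by more than 30 mm (distance of any of varnish_jar, gouge, mallet from where it was at the start of the episode above 0.03 m).
It fails at once if the jack was tipped over (angle between jack's own z axis and vertical above 0.6 rad).
It also fails if it takes over 61 s, if anything falls off the work surface, if the arm or the gripper's body presses on something with over 40 N, if the wrist force passes 120 N, or if a joint passes its speed limit or range.

## Robot

A 6-joint arm with a two-finger parallel gripper is mounted at the origin on the work surface. World frame = base frame: x ahead of the robot, y to its left, z up, the work surface at z = 0. Lengths are in m, angles in rad, forces in N, time in s.
With the tool pointing down it reaches from about 0.35 to 1 m from the base axis. Payload 7.1 kg.
Tool frame: the origin (TCP) lies midway between the tips of the shut fingers; the grasp point (between the pads) lies 19 mm behind it; z points along the fingers, y is the direction in which the jaws open and shut (so a half turn about z gives the same grasp; the last joint's range is limited). The gripper opens to 85 mm and grips with 20 to 120 N. Pads are 22 mm wide; open, the fingers measure 114 mm over their backs; the gripper's body (76 mm by 85 mm) begins 54 mm behind the grasp point. The pads swing forward as they close: fully open they stand 13 mm farther back than shut.
Start: joints at [-1.306, 0.423, 1.63, -0, 1.089, -0.019], TCP at [0.175, -0.6, 0.198] pointing down, gripper open.
Joint ranges: [-3, 3], [-0.9, 2.11], [0.09, 2.58], [-1.31, 4.45], [0.11, 2.69], [-2.54, 2.54]. Speed limits (rad/s): [2.39, 2.39, 3.01, 3.14, 3.14, 3.14].

## Interface

Orientations are given as a unit quaternion [x, y, z, w].
In Python, from plant import r, imaging gives the robot as it stands. The module is installed in compiled form; this text tells all that it offers.
- The arm moves only by the tool drive_tool, never from a script. Its argument "steps" is a list of rows, each a list of 7 numbers: the opening in per cent of the stroke, from 0 (shut) to 100 (fully open), then the shift along the tool's x, y, z in m, then the turn, a rotation vector about the tool's x, y, z in degrees. A call has 1 to 8 rows; each row is the pose to reach, as a shift and turn from the pose measured when the call began, along the tool's axes at that moment; what a row does not reach only later rows make up. A row lasts 1/10 s, in which the tool goes at most 50 mm and 8.59 degrees, less where a joint would pass 70% of its speed; a pose out of reach is approached as far as the arm can. A call with a gripper value outside its range is refused whole. The fingers move at their own pace and stop on an object; the grip force is fixed at half the most. Time passes only in rows, so rows that repeat a pose let the fingers close. It gives the time, the measured TCP pose, the force and the opening at its end, in the units of the state.
- r.get_state(): the state, without advancing time (a new reading comes with each control period).
- imaging.get_image(name): name is "scene" or "top" or "wrist"; returns (picture, depth): 400x640x3 uint8, red, green, blue; 400x640 float32, m along the optical axis (not along the pixel's ray), 0 where there is no reading.
- imaging.camera_params(name): a dict with "K" (3x3 intrinsics, pixels), "cam_to_world" (4x4, takes a point from camera to world coordinates). Camera axes: x right, y up, looking along -z (the intrinsics and any distortion apply to the point x, -y, -z); pixel columns grow to the right and rows downward; lengths in m; the calibration is good to about 2 mm. A picture is of the moment at which its call begins: read the wrist's pose just before it. camera_params takes no time and is no camera call; for the wrist camera it gives the pose at the moment of the call.
- r.sign_off(): hands the job in, once; it reports no verdict.
The state is a dict: "t": time; "q": joint angles; "joint_velocities": joint speeds; "joint_torque": joint torques, N m; "tool_pos": TCP position; "tool_rot": TCP orientation; "ft_force": force on the tool from outside, world axes, zero at the start; "wrist_torque": the same for the moment, N m; "width": finger opening in m.
Only numpy, scipy, OpenCV 4.12 (cv2) and the standard library are available. Lean on these libraries where they do the work, as an engineer would, in place of code of your own. Each camera call takes 0.05 s, during which the arm holds its last target.

## Working session

There is one attempt and no reset: what is moved stays moved. The work goes in short steps, Python scripts to look and compute and a tool call to move; the robot and the scene stay as the last step left them, time stands still between calls to the robot, and variables do not carry over. Pictures are saved under pics/ and viewed, and the job is handed in when it is done.

Besides the shell and the picture viewer there is one more tool, called after "Emit:" as name(argument=value, ...), one argument or row to a line, values as JSON. drive_tool: Moves the arm, as the interface text tells. Its arguments: {"type":"object","properties":{"steps":{"type":"array","items":{"type":"array","items":{"type":"number"}}}},"required":["steps"]}

```bash
mkdir -p pics; ls; python3 - <<'E'
from plant import r, imaging
import cv2, numpy as np
print(r.get_state())
for n in ("scene","top"):
    im,d=imaging.get_image(n); cv2.imwrite(f"pics/{n}0.png",im[:,:,::-1]); np.save(f"pics/{n}0.npy",d)
    p=imaging.camera_params(n); print(n,p)
    np.savez(f"pics/{n}_p.npz",**{k:np.array(v) for k,v in p.items() if k in("K","cam_to_world")})
E
```

```text
pics
{'t': 0.0, 'q': array([-1.30598171e+00,  4.23811265e-01,  1.63069070e+00,  2.56829408e-05,
        1.08862606e+00, -1.89840503e-02]), 'joint_velocities': array([ 0.00049415, -0.00042538,  0.00083248, -0.00136193, -0.00017487,
        0.00035657]), 'joint_torque': array([ 1.87658902e-04, -5.57379341e+01, -2.81746978e+01, -7.67848906e-05,
        7.46073463e-03, -8.46974864e-07]), 'tool_pos': array([ 0.17488641, -0.59940487,  0.19726393]), 'tool_rot': array([ 9.89949723e-01,  1.41417667e-01, -8.28357698e-05, -7.63287663e-04]), 'ft_force': array([0.14060133, 0.30583921, 0.21777154]), 'wrist_torque': array([ 0.0191735 , -0.00757256,  0.03673923]), 'width': 0.08541005086919215}
scene {'K': array([[376.64617691,   0.        , 319.86504156],
       [  0.        , 376.64617691, 201.47832679],
       [  0.        ,   0.        ,   1.        ]]), 'cam_to_world': array([[ 0.68306962, -0.52568361,  0.50702331,  1.0503475 ],
       [ 0.73004756,  0.47136043, -0.49482311, -0.53733317],
       [ 0.02112967,  0.70814976,  0.70574603,  0.85398661],
       [ 0.        ,  0.        ,  0.        ,  1.        ]])}
top {'K': array([[384.99568141,   0.        , 315.61090075],
       [  0.        , 384.99568141, 198.66945266],
       [  0.        ,   0.        ,   1.        ]]), 'cam_to_world': array([[ 1.78200928e-02,  9.84317428e-01, -1.75503977e-01,
         3.39710662e-01],
       [-9.99841128e-01,  1.76141557e-02, -2.73122779e-03,
        -2.40341597e-02],
       [ 4.02959255e-04,  1.75524765e-01,  9.84474933e-01,
         1.26736664e+00],
       [ 0.00000000e+00,  0.00000000e+00,  0.00000000e+00,
         1.00000000e+00]])}
```

View pics/scene0.png

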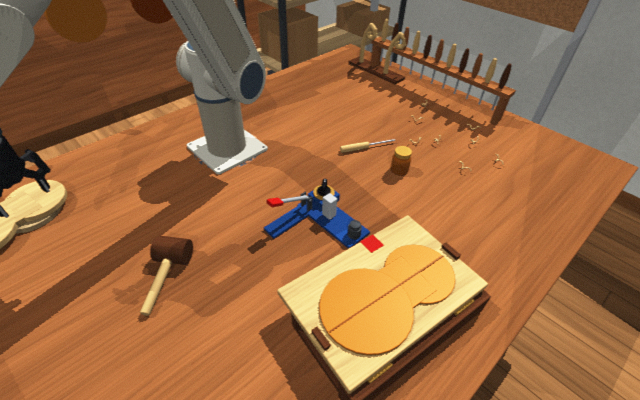

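View pics/top0.png

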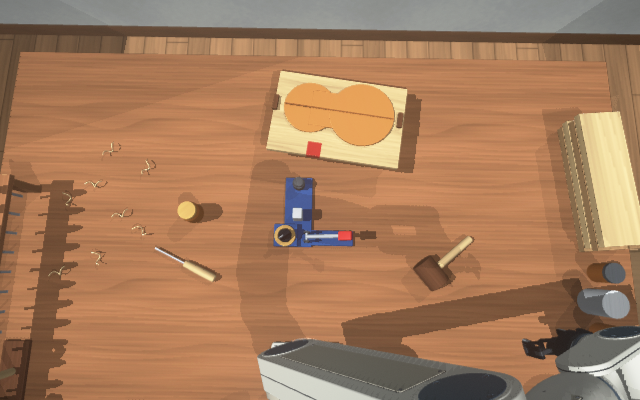

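The scene shows the jack around (325,215) and the cradle with its red mark at (372,243). In the top view the jack's saddle is at (298,183), grip block (297,213), knob (285,235), handle pad (345,236), red lip mark (314,149). I'll zoom in and project these.

```bash
cat > h.py <<'E'
import numpy as np, cv2
def load(n):
    p=np.load(f"pics/{n}_p.npz"); return p["K"],p["cam_to_world"]
def unproj(K,T,u,v,d):
    x=(u-K[0,2])/K[0,0]*d; y=(v-K[1,2])/K[1,1]*d
    P=np.stack([x,-y,-d,np.ones_like(d)],-1); return (P@T.T)[...,:3]
def cloud(K,T,D):
    v,u=np.mgrid[:D.shape[0],:D.shape[1]]; return unproj(K,T,u,v,D.astype(float))
def proj(K,T,P):
    c=np.linalg.inv(T)@np.append(P,1); return K[0,2]+K[0,0]*c[0]/-c[2], K[1,2]+K[1,1]*-c[1]/-c[2]
E
python3 - <<'E'
from h import *
im=cv2.imread("pics/top0.png"); D=np.load("pics/top0.npy"); K,T=load("top"); C=cloud(K,T,D)
cv2.imwrite("pics/topz.png",cv2.resize(im[140:270,255:375],None,fx=4.5,fy=4.5,interpolation=cv2.INTER_CUBIC))
s=cv2.imread("pics/scene0.png"); cv2.imwrite("pics/scenez.png",cv2.resize(s[170:270,250:400],None,fx=5,fy=5,interpolation=cv2.INTER_CUBIC))
hsv=cv2.cvtColor(im,cv2.COLOR_BGR2HSV)
for nm,(m) in dict(red=((hsv[...,0]<6)|(hsv[...,0]>174))&(hsv[...,1]>200)&(hsv[...,2]>120)).items():
    n,l,st,ce=cv2.connectedComponentsWithStats(m.astype(np.uint8))
    for i in range(1,n):
        if st[i,4]>20: print(nm,st[i],ce[i],C[l==i].mean(0),np.median(C[l==i],0))
for u,v in [(298,183),(297,213),(285,235),(345,236),(300,195),(350,243),(310,245),(280,225)]:
    print(u,v,C[v,u])
E
```

```text
298 183 [0.60514081 0.03675679 0.05937152]
297 213 [0.50325085 0.03570198 0.09295669]
285 235 [0.43634572 0.0718455  0.07601875]
345 236 [ 0.43285195 -0.11017381  0.12175088]
300 195 [0.57487163 0.03143629 0.01238924]
350 243 [ 0.41946377 -0.13487267  0.01063743]
310 245 [ 0.41054258 -0.00509718  0.0131411 ]
280 225 [0.47167624 0.09241351 0.03299176]
```

View pics/topz.png

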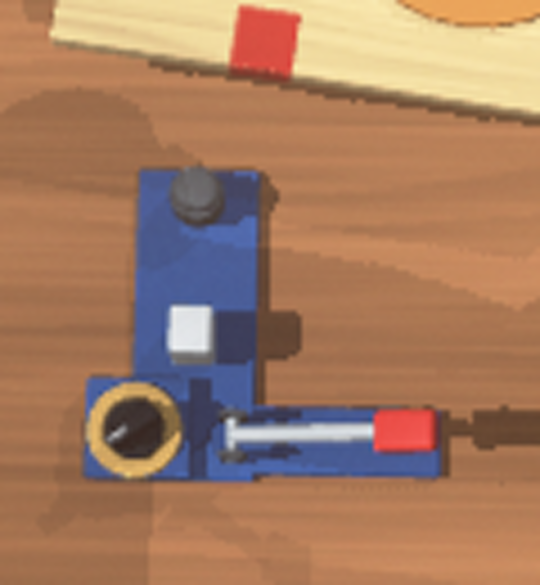

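View pics/scenez.png

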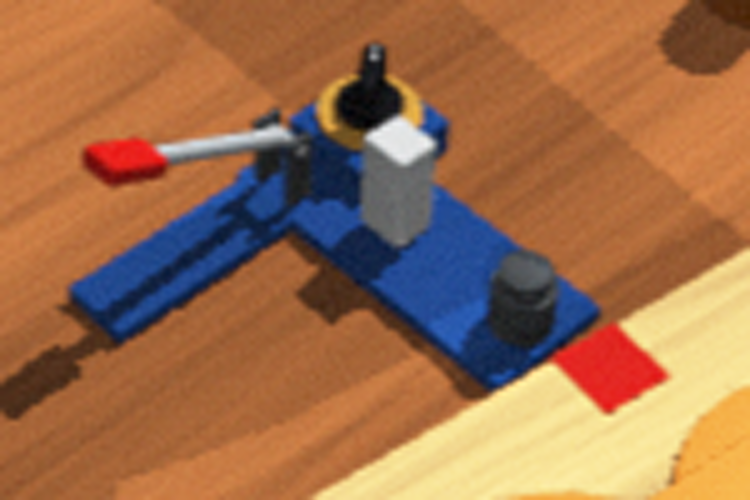

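```bash
cat >> h.py <<'E'
# jack-frame sample: fit (x,y,yaw) using blue points: plate/outrigger at z12 & pump at z32, block top, saddle top
def footprint(P):  # height model of jack in jack frame mm -> z
    x,y=P[:,0]*1e3,P[:,1]*1e3
    z=np.zeros(len(P))
    z=np.where((x>-100)&(x<130)&(abs(y)<45),12,z)
    z=np.where((x>-95)&(x<-45)&(y<0)&(y>-180),12,z)
    z=np.where((x>-100)&(x<-28)&(y>0)&(y<76),32,z)
    z=np.where((abs(x)<17)&(abs(y)<15),85,z)
    z=np.where(np.hypot(x-105,y)<16,60,z)
    return z/1e3
E
python3 - <<'E'
from h import *
from scipy.optimize import minimize
im=cv2.imread("pics/top0.png"); D=np.load("pics/top0.npy"); K,T=load("top"); C=cloud(K,T,D)
sub=C[165:260,260:370].reshape(-1,3)
# bench check
print("bench z",np.median(C[200:260,230:265,2]))
hsv=cv2.cvtColor(im,cv2.COLOR_BGR2HSV)[165:260,260:370].reshape(-1,3)
blue=(hsv[:,0]>100)&(hsv[:,0]<125)&(hsv[:,1]>120)
def cost(p,s=1.):
    c,si=np.cos(p[2]),np.sin(p[2]); d=sub[:,:2]-p[:2]
    J=np.stack([c*d[:,0]+si*d[:,1],-si*d[:,0]+c*d[:,1]],-1)
    m=footprint(J)
    return np.minimum(abs(m-sub[:,2]),0.02).sum()+0.01*(blue!=(m>0.01)).sum()
best=None
for yaw in np.radians([-8,-4,0,4,8]):
    for dx in(-.006,0,.006):
        r=minimize(cost,[.5+dx,.035,yaw],method="Nelder-Mead",options=dict(initial_simplex=[[.5+dx,.035,yaw],[.51+dx,.035,yaw],[.5+dx,.045,yaw],[.5+dx,.035,yaw+.06]],xatol=1e-5,fatol=1e-6))
        if best is None or r.fun<best.fun: best=r
        print(r.x.round(4),r.fun)
print(best.x)
# red mask
hs=cv2.cvtColor(im,cv2.COLOR_BGR2HSV); b,g,rr=[im[...,i].astype(int) for i in range(3)]
m=((rr>150)&(g<90)&(b<90))
n,l,st,ce=cv2.connectedComponentsWithStats(m.astype(np.uint8))
for i in range(1,n):
    if st[i,4]>40:
        print(st[i],ce[i],np.median(C[l==i],0))
        print(cv2.minAreaRect(C[l==i][:,:2].astype(np.float32)))
# board rect
bm=(C[...,2]>.09)&(C[...,2]<.115); bm[:60]=0; bm[175:]=0; bm[:,:250]=0; bm[:,430:]=0
n,l,st,ce=cv2.connectedComponentsWithStats(bm.astype(np.uint8)); i=1+st[1:,4].argmax()
print("board",st[i],np.median(C[l==i][:,2])); rc=cv2.minAreaRect(C[l==i][:,:2].astype(np.float32)); print(rc, cv2.boxPoints(rc))
E
```

```text
bench z 0.0009124086203875503
[5.063e-01 3.760e-02 1.000e-04] 50.41484693800844
[0.5064 0.0373 0.0007] 50.41550640834634
[ 5.063e-01  3.760e-02 -4.000e-04] 50.40722334689781
[ 0.5065  0.0373 -0.0008] 50.415594500735
[5.064e-01 3.730e-02 2.000e-04] 50.42080138756529
[0.5063 0.0373 0.0006] 50.42888306635233
[ 5.065e-01  3.730e-02 -5.000e-04] 50.41108943561413
[5.066e-01 3.740e-02 1.000e-04] 50.432858865565564
[ 0.5065  0.0374 -0.0009] 50.41108943561413
[ 0.5064  0.0371 -0.004 ] 50.50841710923281
[0.5064 0.0372 0.0015] 50.39836799852003
[ 5.066e-01  3.760e-02 -4.000e-04] 50.43786923107617
[ 5.063e-01  3.760e-02 -4.000e-04] 50.40722334689781
[ 0.5063  0.0371 -0.0012] 50.42285951339767
[5.068e-01 3.760e-02 4.000e-04] 50.445796945578834
[0.50642679 0.03720397 0.00146757]
[307 142  14  15 164] [313.55487805 149.09146341] [ 0.70669117 -0.01257145  0.10056853]
((0.5347028970718384, -0.007741551846265793), (0.0406879223883152, 0.38922250270843506), 88.80844116210938)
[338 231  14   9 114] [344.52631579 234.87719298] [ 0.43597116 -0.10746963  0.1202468 ]
((0.43600237369537354, -0.1087823435664177), (0.03810487687587738, 0.024265026673674583), 88.64002990722656)
board [  266    71   142    98 10497] 0.10389725964257579
((0.8122296333312988, -0.08411991596221924), (0.4226602613925934, 0.27320054173469543), 82.02002716064453) [[ 0.6476138  -0.27443987]
 [ 0.91816884 -0.31236744]
 [ 0.97684544  0.10620004]
 [ 0.7062904   0.1441276 ]]
```

```bash
cat >> h.py <<'E'
from scipy.spatial.transform import Rotation as R
def down(yaw_deg):  # tool z down, tool x at yaw
    return R.from_euler("z",yaw_deg,degrees=True)*R.from_euler("x",180,degrees=True)
def go(pos,yaw,s=None):
    from plant import r
    s=s or r.get_state()
    R0=R.from_quat(s["tool_rot"]); d=R0.inv().apply(np.array(pos)-s["tool_pos"])
    w=(R0.inv()*down(yaw)).as_rotvec(degrees=True)
    print("t",round(s["t"],2),"pos",s["tool_pos"].round(4),"yaw",R0.as_euler("ZYX",degrees=True).round(2),"F",s["ft_force"].round(1),"w",round(s["width"],4),"q1,q6",s["q"][[0,5]].round(2))
    print("shift",d.round(4),"turn",w.round(2))
E
python3 -c "
from h import *
go([.44,.06,.28],146)
from plant import r,imaging
P=imaging.camera_params('wrist');s=r.get_state();T=np.eye(4);T[:3,:3]=R.from_quat(s['tool_rot']).as_matrix();T[:3,3]=s['tool_pos']
print(np.linalg.inv(T)@P['cam_to_world'],P['K'])"
```

```text
t 0.1 pos [ 0.1749 -0.5995  0.1973] yaw [  16.26   -0.   -179.92] F [ 0.1 -0.  -0.6] w 0.0853 q1,q6 [-1.31 -0.02]
shift [ 0.4392 -0.559  -0.0819] turn [-4.0000e-02 -9.0000e-02 -1.2974e+02]
[[ 6.08267344e-04  9.65241994e-01  2.61357081e-01  6.59035228e-02]
 [ 9.99999676e-01 -4.49560212e-04 -6.67028998e-04  1.68143871e-03]
 [-5.26348655e-04  2.61357402e-01 -9.65241955e-01 -1.76066354e-01]
 [ 0.00000000e+00  0.00000000e+00  0.00000000e+00  1.00000000e+00]] [[332.9448274    0.         321.68147297]
 [  0.         332.9448274  199.81456287]
 [  0.           0.           1.        ]]
```

Emit:
drive_tool(
  steps=[
    [40,0.22,-0.28,-0.08,0,0,-65],
    [40,0.22,-0.28,-0.08,0,0,-65],
    [40,0.22,-0.28,-0.08,0,0,-65],
    [40,0.22,-0.28,-0.08,0,0,-65],
    [40,0.22,-0.28,-0.08,0,0,-65],
    [40,0.22,-0.28,-0.08,0,0,-65],
    [40,0.22,-0.28,-0.08,0,0,-65],
    [40,0.22,-0.28,-0.08,0,0,-65],
  ],
)

```text
t: 0.9
tool_pos: [0.3084, -0.2659, 0.2785]
tool_rot: [0.756, 0.654, 0.001, -0.0]
ft_force: [-0.1, 0.1, 0.3]
width: 0.0343
```

```bash
python3 -c "
from h import *
go([.44,.06,.28],146)"
```

```text
t 0.9 pos [ 0.3084 -0.2659  0.2785] yaw [ 8.1720e+01 -1.0000e-01  1.7998e+02] F [-0.1  0.1  0.3] w 0.0343 q1,q6 [-0.74 -0.6 ]
shift [ 0.3415  0.0833 -0.0009] turn [  0.07  -0.08 -64.28]
```

Emit:
drive_tool(
  steps=[
    [45,0.34,0.083,0,0,0,-64],
    [45,0.34,0.083,0,0,0,-64],
    [45,0.34,0.083,0,0,0,-64],
    [45,0.34,0.083,0,0,0,-64],
    [45,0.34,0.083,0,0,0,-64],
    [45,0.34,0.083,0,0,0,-64],
    [45,0.34,0.083,0,0,0,-64],
    [45,0.34,0.083,0,0,0,-64],
  ],
)

```text
t: 1.7
tool_pos: [0.441, 0.0632, 0.2791]
tool_rot: [0.29, 0.957, 0.002, 0.0]
ft_force: [-0.5, 0.0, -1.1]
width: 0.0383
```

```bash
cat > look.py <<'E'
import sys
from h import *
from plant import r,imaging
n=sys.argv[1]
p=imaging.camera_params('wrist'); s=r.get_state()
im,d=imaging.get_image('wrist')
cv2.imwrite(f"pics/{n}.png",im[:,:,::-1]); np.save(f"pics/{n}.npy",d); np.savez(f"pics/{n}_p.npz",K=p["K"],cam_to_world=p["cam_to_world"])
go(s["tool_pos"],0,s)
E
python3 look.py w1
```

```text
t 1.7 pos [0.441  0.0632 0.2791] yaw [ 1.4633e+02 -2.0000e-02  1.7981e+02] F [-0.5  0.  -1.1] w 0.0383 q1,q6 [ 0.11 -0.87]
shift [0. 0. 0.] turn [ 4.0000e-02 -2.5000e-01  1.4633e+02]
```

View pics/w1.png

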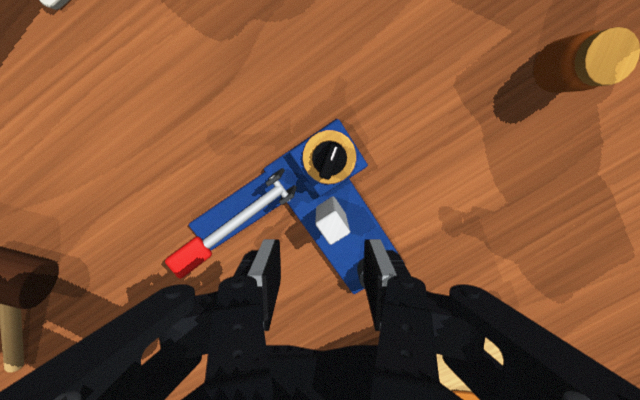

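The wrist view shows the knob at (328,157), with its white mark towards (335,150), the block top at (334,224) and the red pad at (186,257). I'll fit the knob and mark next.

```bash
python3 - <<'E'
from h import *
from scipy.optimize import minimize
im=cv2.imread("pics/w1.png"); D=np.load("pics/w1.npy"); K,T=load("w1"); C=cloud(K,T,D)
cv2.imwrite("pics/w1z.png",cv2.resize(im[115:215,270:390],None,fx=6,fy=6,interpolation=cv2.INTER_CUBIC))
reg=np.zeros(D.shape,bool); reg[110:290,160:400]=1
b,g,rr=[im[...,i].astype(int) for i in range(3)]
blue=(b>90)&(b>1.6*rr)&(b>1.3*g)&reg
blk=reg&(C[...,2]>.04)&(np.hypot(C[...,0]-.44,C[...,1]-.077)<.035)
wh=blk&(im.min(2)>120)
dark=blk&(im.max(2)<60)
top=blk&(C[...,2]>.068)
for n,m in dict(top=top,wh=wh,ring=reg&(rr>150)&(g>110)&(b<120)&(np.hypot(C[...,0]-.44,C[...,1]-.077)<.035)).items():
    P=C[m][:,:2]; print(n,m.sum(),C[m].mean(0),np.median(C[m][:,2]))
    if len(P)>5:
        u=np.linalg.svd(P-P.mean(0))[2][0]; print("dir deg",np.degrees(np.arctan2(u[1],u[0])),cv2.minAreaRect(P.astype(np.float32)))
# grip block top
gb=reg&(im.min(2)>130)&(C[...,2]>.078)&(C[...,2]<.095); P=C[gb]; print("block",gb.sum(),P.mean(0),cv2.minAreaRect(P[:,:2].astype(np.float32)))
sub=C[115:235,180:400].reshape(-1,3); bl=blue[115:235,180:400].reshape(-1)
def cost(p):
    c,si=np.cos(p[2]),np.sin(p[2]); d=sub[:,:2]-p[:2]
    J=np.stack([c*d[:,0]+si*d[:,1],-si*d[:,0]+c*d[:,1]],-1); m=footprint(J)
    return np.minimum(abs(m-sub[:,2]),0.02).sum()+0.01*(bl!=(m>0.01)).sum()
for y0 in(-.03,0,.03):
    x0=np.array([.505,.036,y0]); q=minimize(cost,x0,method="Nelder-Mead",options=dict(initial_simplex=[x0,x0+[.01,0,0],x0+[0,.01,0],x0+[0,0,.06]])); print(q.x,q.fun)
for n,P in dict(knob=[.4406,.077,.076],blk=[.506,.037,.085],pad=[.436,-.11,.119]).items(): print(n,proj(K,T,P))
E
```

```text
top 3028 [0.43846196 0.07186026 0.2996644 ] 0.33445817891445906
dir deg 58.46373797417377 ((0.44043204188346863, 0.06789462268352509), (0.0519663505256176, 0.039582688361406326), 83.22209167480469)
wh 111 [0.43017698 0.06699867 0.26697513] 0.35095097959186733
dir deg 64.60489256975926 ((0.4323563575744629, 0.06691756844520569), (0.0437384769320488, 0.016760213300585747), 76.58901977539062)
ring 1049 [0.43642278 0.08008229 0.03797981] 0.037992763960918385
dir deg 18.28760233928287 ((0.43974271416664124, 0.07598784565925598), (0.06806454062461853, 0.06390366703271866), 15.874456405639648)
block 981 [0.48286039 0.00956719 0.08533687] ((0.4693230092525482, -0.0047884657979011536), (0.1479547768831253, 0.04112040624022484), 48.43962860107422)
[0.50559156 0.03416466 0.00197274] 130.42884026692508
[0.50566047 0.03421606 0.00133321] 130.46765132076723
[0.50563855 0.03418389 0.00101376] 130.46634714067983
knob (np.float64(332.13288005900057), np.float64(161.20443266903285))
blk (np.float64(334.3347735026532), np.float64(227.09486991044136))
pad (np.float64(188.33951819724987), np.float64(257.7118274152424))
```

View pics/w1z.png

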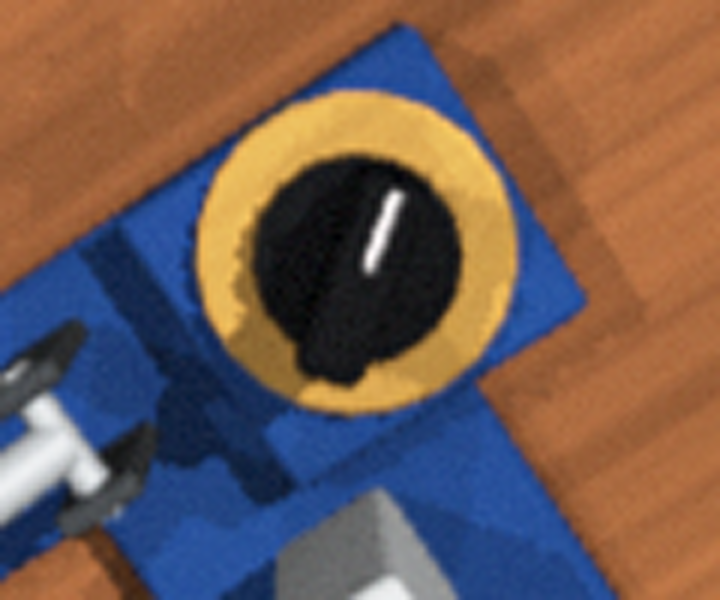

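```bash
python3 - <<'E'
from h import *
K,T=load("w1")
def atz(u,v,z):
    a=unproj(K,T,u,v,np.array(1.)); c=T[:3,3]; t=(z-c[2])/(a[2]-c[2]); return c+t*(a-c)
A=atz(331.67,160.3,.076);B=atz(336.67,146.7,.076);L=atz(270+335/6,115+372/6,.076)
print(A,B,L); d=B-A; print(np.degrees(np.arctan2(d[1],d[0])),np.linalg.norm(d)); d=B-L;print(np.degrees(np.arctan2(d[1],d[0])),np.linalg.norm(d))
ring=[atz(270+x/6,115+y/6,.034) for x,y in((195,252),(518,250),(355,90),(355,412))]; print(np.array(ring).round(4), np.mean(ring,0))
go([.4405,.077,.13],134)
E
```

```text
[0.43943746 0.07712768 0.076     ] [0.42965134 0.09028645 0.076     ] [0.45193797 0.06087281 0.076     ]
126.63802019438552 0.01639882127551399
127.15111822749701 0.036903330315240866
[[0.4214 0.0464 0.034 ]
 [0.4588 0.1034 0.034 ]
 [0.4121 0.0929 0.034 ]
 [0.4689 0.0556 0.034 ]] [0.44028309 0.07456671 0.034     ]
t 1.75 pos [0.4401 0.0616 0.2788] yaw [ 1.4641e+02 -5.0000e-02  1.7990e+02] F [0.2 0.4 0.2] w 0.0384 q1,q6 [ 0.11 -0.87]
shift [0.0081 0.0128 0.1488] turn [ 0.1  -0.06 12.41]
```

Emit:
drive_tool(
  steps=[
    [45,0.0087,0.0121,0.05,0,0,19.4],
    [45,0.0087,0.0121,0.1,0,0,19.4],
    [45,0.0087,0.0121,0.15,0,0,19.4],
    [45,0.0087,0.0121,0.155,0,0,19.4],
    [45,0.0087,0.0121,0.155,0,0,19.4],
  ],
)

```text
t: 2.25
tool_pos: [0.4384, 0.0761, 0.1231]
tool_rot: [0.446, 0.895, -0.0, -0.002]
ft_force: [-0.0, 0.0, 0.7]
width: 0.0383
```

```bash
python3 look.py w2; python3 -c "
from h import *
go([.4397,.0767,.05],127)
K,T=load('w2'); print(proj(K,T,[.4397,.0767,.076]))"
```

```text
t 2.25 pos [0.4384 0.0761 0.1231] yaw [ 126.98   -0.19 -179.88] F [-0.   0.   0.7] w 0.0383 q1,q6 [ 0.14 -0.5 ]
shift [0. 0. 0.] turn [-2.7000e-01  3.0000e-02  1.2698e+02]
t 2.3 pos [0.4401 0.0764 0.1246] yaw [ 1.2698e+02 -8.0000e-02  1.7993e+02] F [ 0.5 -1.1  1.5] w 0.0382 q1,q6 [ 0.14 -0.5 ]
shift [ 0.0004 -0.0002  0.0746] turn [ 0.07 -0.08 -0.02]
(np.float64(324.84394205201977), np.float64(205.92523853663778))
```

View pics/w2.png

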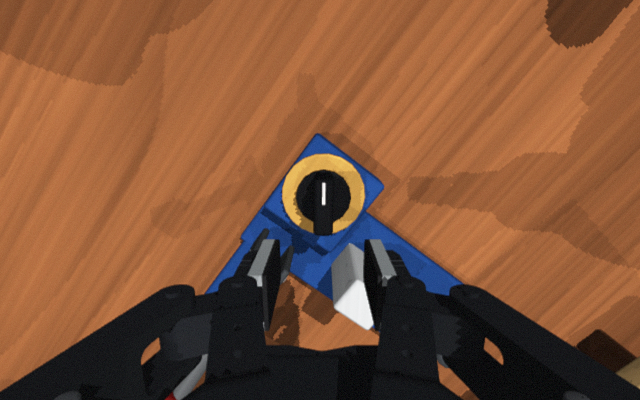

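The bar stands upright in the picture at (324,205), in line with the fingers. I'll go down and grip it.

Emit:
drive_tool(
  steps=[
    [45,0,0,0.04,0,0,0],
    [45,0,0,0.07,0,0,0],
    [45,0,0,0.074,0,0,0],
    [45,0,0,0.074,0,0,0],
    [0,0,0,0.074,0,0,0],
    [0,0,0,0.074,0,0,0],
    [0,0,0,0.074,0,0,0],
    [0,0,0,0.074,0,0,0],
  ],
)

```text
t: 3.1
tool_pos: [0.4406, 0.0766, 0.0514]
tool_rot: [0.446, 0.895, 0.001, 0.0]
ft_force: [-0.2, -0.4, 0.5]
width: -0.0
```

```bash
python3 look.py w3; python3 -c "
from plant import imaging
import cv2
for n in('scene',):
    im,d=imaging.get_image(n); cv2.imwrite('pics/s3z.png',cv2.resize(im[150:260,250:400,::-1],None,fx=5,fy=5,interpolation=cv2.INTER_CUBIC))"
```

```text
t 3.1 pos [0.4406 0.0766 0.0514] yaw [ 1.2698e+02 -4.0000e-02  1.7986e+02] F [-0.2 -0.4  0.5] w -0.0 q1,q6 [ 0.14 -0.5 ]
shift [0. 0. 0.] turn [ 3.0000e-02 -1.8000e-01  1.2698e+02]
```

View pics/w3.png

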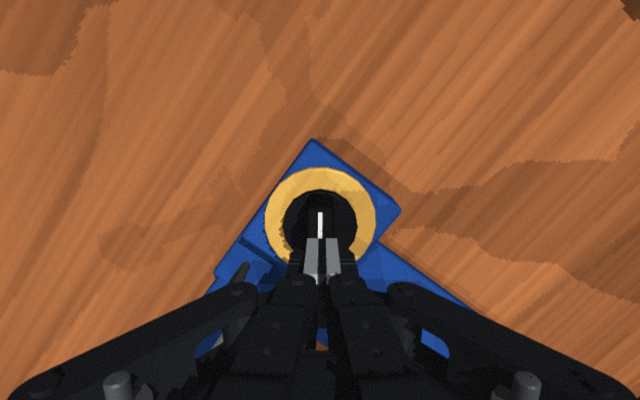

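View pics/s3z.png

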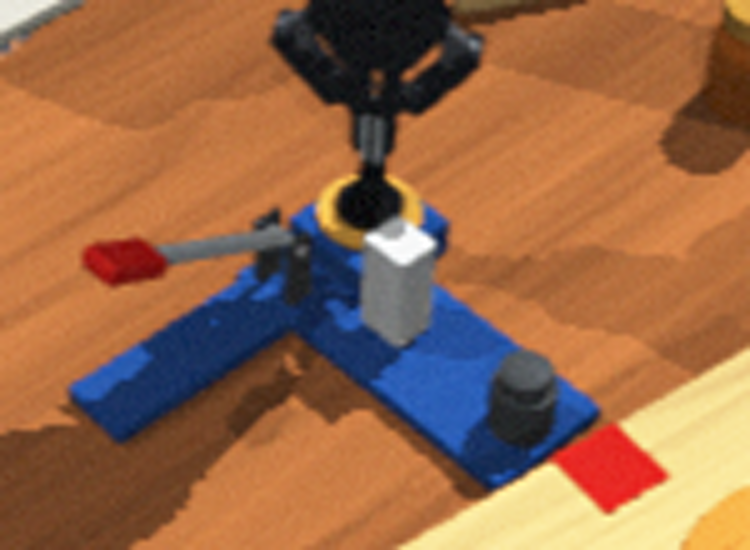

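```bash
python3 - <<'E'
from h import *
from plant import r
K,T=load("scene")
for z in(.034,.0514,.07,.076,.1): 
    u,v=proj(K,T,[.4406,.0766,z]); print(z,u,v,"crop",(u-250)*5,(v-150)*5)
K,T=load("w3")
for z in(.0514,.07,.076): print(z,proj(K,T,[.4406,.0766,z]))
print(r.get_state())
D=np.load("pics/w3.npy");C=cloud(K,T,D)
for u,v in((320,222),(313,258),(334,258),(324,258),(320,240),(300,215),(345,215)): print(u,v,C[v,u])
im=cv2.imread("pics/w3.png");cv2.imwrite("pics/w3z.png",cv2.resize(im[180:300,260:390],None,fx=6,fy=5,interpolation=cv2.INTER_CUBIC))
E
```

```text
0.034 324.4083782820423 192.23488250842811 crop 372.04189141021146 211.17441254214057
0.0514 324.5731009290554 188.20350713223053 crop 372.8655046452769 191.01753566115264
0.07 324.75301977132926 183.80022438022968 crop 373.7650988566463 169.0011219011484
0.076 324.8119252497617 182.35858839646036 crop 374.05962624880857 161.7929419823018
0.1 325.05190382944056 176.48542065374352 crop 375.2595191472028 132.4271032687176
0.0514 (np.float64(322.92577768150505), np.float64(228.60274195098467))
0.07 (np.float64(323.13531878710796), np.float64(241.23001358347184))
0.076 (np.float64(323.21275821686646), np.float64(245.8966335853684))
{'t': 3.2, 'q': array([ 0.1441455 ,  0.42133545,  2.10607902,  0.00325234,  0.61313829,
       -0.50400687]), 'joint_velocities': array([ 2.50613841e-03,  7.93348751e-03,  1.11710491e-03, -3.70239350e-04,
       -8.54009115e-04, -3.61531162e-05]), 'joint_torque': array([-5.61259789e-03, -4.30913007e+01, -1.55568749e+01,  4.35583104e-03,
       -2.45520569e-03, -2.22814288e-04]), 'tool_pos': array([0.44031724, 0.07656994, 0.05100858]), 'tool_rot': array([ 4.46322122e-01,  8.94871731e-01,  1.06590531e-03, -1.05462041e-04]), 'ft_force': array([ 0.53177802,  0.07187141, -0.98508199]), 'wrist_torque': array([ 0.00995748, -0.0113112 , -0.00344813]), 'width': -0.0004723027919094157}
320 222 [0.43178536 0.08570756 0.07668157]
313 258 [0.43164229 0.08157596 0.1098494 ]
334 258 [0.43791991 0.08661471 0.11038833]
324 258 [0.43472688 0.08448854 0.11086154]
320 240 [0.43354385 0.0834414  0.09237957]
300 215 [0.42625997 0.07397607 0.04678875]
345 215 [0.44723558 0.0889625  0.04477072]
```

View pics/w3z.png

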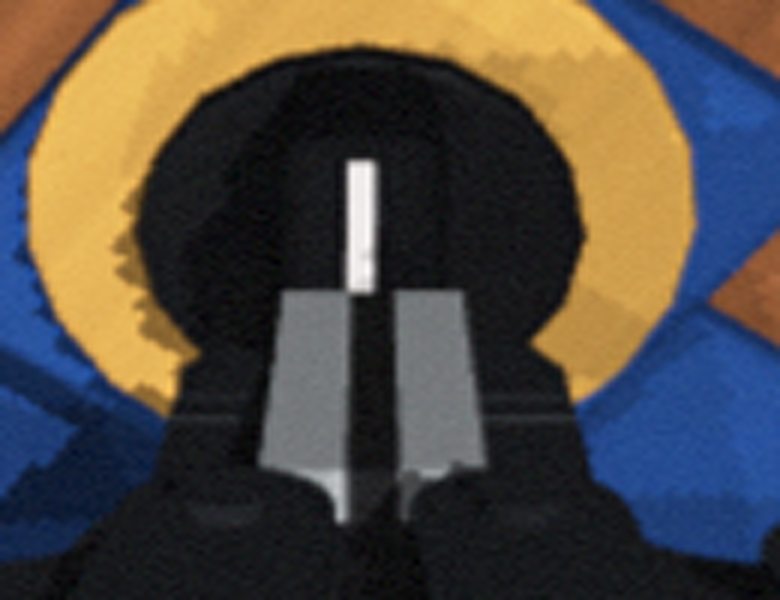

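```bash
python3 - <<'E'
from h import *
for n,tp,yaw in(("w1",[.441,.0632,.279],146.3),("w2",[.4390,.0763,.124],127),("w3",[.4405,.0766,.051],127)):
    K,T=load(n); D=np.load(f"pics/{n}.npy"); C=cloud(K,T,D)
    L=(C-np.array(tp))@down(yaw).as_matrix()   # tool coords
    m=(np.abs(L[...,0])<.03)&(np.abs(L[...,1])<.06)&(L[...,2]<.01)&(L[...,2]>-.09)
    print(n); 
    for v in range(225,300,4):
        us=np.where(m[v])[0]
        if len(us): print(v,us.min(),us.max(),[tuple((L[v,u]*1e3).round(0)) for u in us[::max(1,len(us)//5)]])
E
```

```text
w1
241 262 381 [(np.float64(10.0), np.float64(-27.0), np.float64(-43.0)), (np.float64(10.0), np.float64(-24.0), np.float64(-41.0)), (np.float64(10.0), np.float64(-21.0), np.float64(-42.0)), (np.float64(10.0), np.float64(18.0), np.float64(-41.0)), (np.float64(10.0), np.float64(21.0), np.float64(-41.0)), (np.float64(10.0), np.float64(24.0), np.float64(-41.0))]
245 261 382 [(np.float64(10.0), np.float64(-27.0), np.float64(-47.0)), (np.float64(10.0), np.float64(-24.0), np.float64(-46.0)), (np.float64(10.0), np.float64(-21.0), np.float64(-46.0)), (np.float64(8.0), np.float64(18.0), np.float64(-42.0)), (np.float64(10.0), np.float64(20.0), np.float64(-45.0)), (np.float64(10.0), np.float64(23.0), np.float64(-46.0))]
249 259 384 [(np.float64(10.0), np.float64(-27.0), np.float64(-50.0)), (np.float64(10.0), np.float64(-24.0), np.float64(-50.0)), (np.float64(9.0), np.float64(-21.0), np.float64(-49.0)), (np.float64(8.0), np.float64(18.0), np.float64(-46.0)), (np.float64(10.0), np.float64(20.0), np.float64(-51.0)), (np.float64(10.0), np.float64(24.0), np.float64(-50.0))]
253 246 397 [(np.float64(6
[... 14959 characters left out ...]
(10.0), np.float64(32.0), np.float64(-84.0))]
293 208 435 [(np.float64(10.0), np.float64(-35.0), np.float64(-86.0)), (np.float64(11.0), np.float64(-22.0), np.float64(-86.0)), (np.float64(11.0), np.float64(-8.0), np.float64(-87.0)), (np.float64(10.0), np.float64(6.0), np.float64(-85.0)), (np.float64(10.0), np.float64(19.0), np.float64(-86.0)), (np.float64(11.0), np.float64(33.0), np.float64(-87.0))]
297 199 444 [(np.float64(11.0), np.float64(-37.0), np.float64(-89.0)), (np.float64(11.0), np.float64(-23.0), np.float64(-89.0)), (np.float64(10.0), np.float64(-8.0), np.float64(-88.0)), (np.float64(11.0), np.float64(6.0), np.float64(-89.0)), (np.float64(10.0), np.float64(21.0), np.float64(-88.0))]
```

The fingers shut on nothing: `width` is 0. In all three wrist images the depth puts the fingertips about 41 mm short of the reported TCP (tip z about 0.092 against a reported 0.051), and the scene view agrees that the bar is below the tips. I'll treat the reported TCP as 40 mm beyond the real tips, then lower by that much and check again.

Emit:
drive_tool(
  steps=[
    [45,0,0,0,0,0,0],
    [45,0,0,0,0,0,0],
    [45,0,0,0,0,0,0],
    [45,0,0,0.02,0,0,0],
    [45,0,0,0.038,0,0,0],
    [45,0,0,0.038,0,0,0],
  ],
)

```text
t: 3.8
tool_pos: [0.4404, 0.0766, 0.012]
tool_rot: [0.446, 0.895, 0.001, -0.0]
ft_force: [1.0, -0.8, 0.1]
width: 0.0385
```

```bash
python3 look.py w4
```

```text
t 3.8 pos [0.4404 0.0766 0.012 ] yaw [ 1.2698e+02 -8.0000e-02  1.7993e+02] F [ 1.  -0.8  0.1] w 0.0385 q1,q6 [ 0.14 -0.5 ]
shift [0. 0. 0.] turn [-5.0000e-02 -1.2000e-01  1.2698e+02]
```

View pics/w4.png

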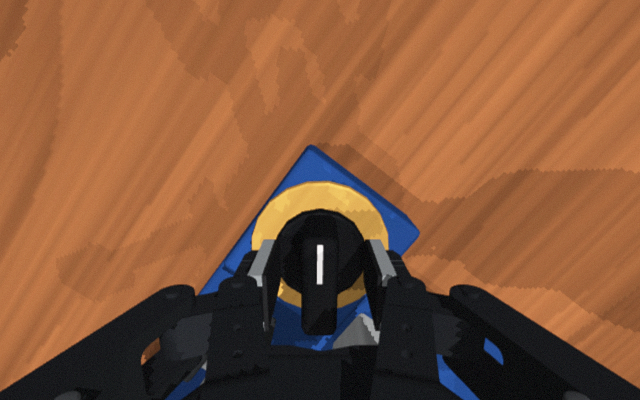

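The bar now sits between the open fingers (bar at u≈319, fingers at 265 and 375). I'll close on it.

Emit:
drive_tool(
  steps=[
    [0,0,0,0,0,0,0],
    [0,0,0,0,0,0,0],
    [0,0,0,0,0,0,0],
    [0,0,0,0,0,0,0],
  ],
)

```text
t: 4.25
tool_pos: [0.4401, 0.0765, 0.0131]
tool_rot: [0.446, 0.895, 0.001, -0.0]
ft_force: [-1.7, -1.7, 7.0]
width: 0.0128
```

Emit:
drive_tool(
  steps=[
    [0,0,0,0,0,0,8],
    [0,0,0,0,0,0,16],
    [0,0,0,0,0,0,24],
    [0,0,0,0,0,0,32],
    [0,0,0,0,0,0,40],
    [0,0,0,0,0,0,48],
    [0,0,0,0,0,0,52],
    [0,0,0,0,0,0,54],
  ],
)

```text
t: 5.05
tool_pos: [0.4398, 0.0764, 0.0132]
tool_rot: [0.805, 0.594, 0.0, -0.001]
ft_force: [0.0, -0.5, -2.6]
width: 0.0135
```

```bash
python3 look.py w5; python3 -c "
from plant import r
print(r.get_state()['wrist_torque'])"
```

```text
t 5.05 pos [0.4398 0.0764 0.0132] yaw [ 7.2850e+01 -8.0000e-02 -1.7994e+02] F [ 0.  -0.5 -2.6] w 0.0135 q1,q6 [0.14 0.44]
shift [0. 0. 0.] turn [-1.000e-01 -3.000e-02  7.285e+01]
[-0.13895859 -0.06823836 -0.04257626]
```

View pics/w5.png

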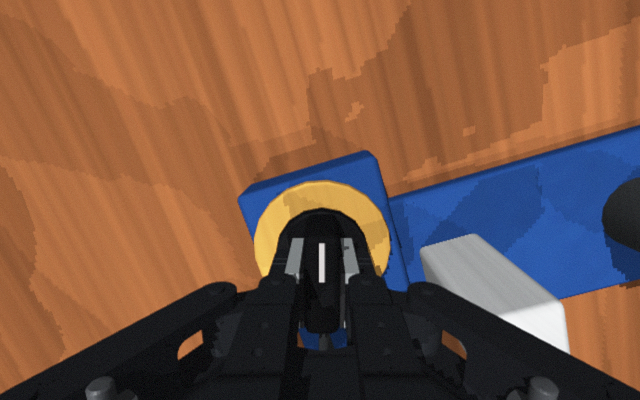

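The bar has turned with the fingers, to about 107°; the stop is at 109°. I'll go a little further and watch the torque.

Emit:
drive_tool(
  steps=[
    [0,0,0,0,0,0,2],
    [0,0,0,0,0,0,4],
    [0,0,0,0,0,0,5],
    [0,0,0,0,0,0,5],
  ],
)

```text
t: 5.5
tool_pos: [0.4401, 0.0765, 0.0133]
tool_rot: [0.83, 0.558, 0.0, -0.001]
ft_force: [1.4, 1.0, -5.2]
width: 0.0133
```

```bash
python3 look.py w6; python3 -c "
from plant import r
print(r.get_state()['wrist_torque'])"
```

```text
t 5.5 pos [0.4401 0.0765 0.0133] yaw [ 6.7860e+01 -9.0000e-02 -1.7997e+02] F [ 1.4  1.  -5.2] w 0.0133 q1,q6 [0.14 0.53]
shift [0. 0. 0.] turn [-8.000e-02 -6.000e-02  6.786e+01]
[ 0.16254722 -0.35148497  0.24572622]
```

View pics/w6.png

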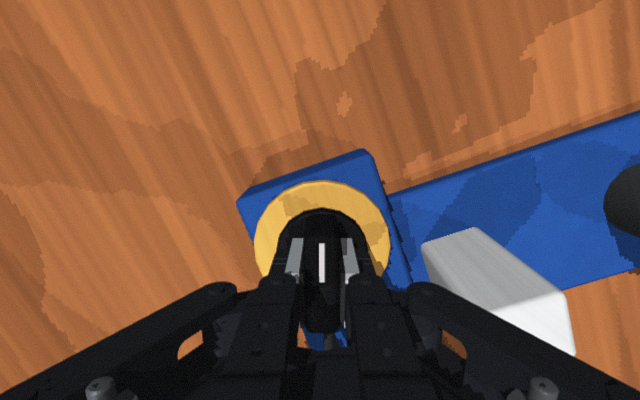

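The jack's edges turned less in the image (2.5°) than the tool did (5°), and the torque rose to 0.25 N m, so the stop is reached. I'll release and raise.

Emit:
drive_tool(
  steps=[
    [30,0,0,0,0,0,0],
    [30,0,0,0,0,0,0],
    [30,0,0,0,0,0,0],
    [30,0,0,-0.05,0,0,0],
    [30,0.02,0,-0.1,0,0,0],
    [30,0.02,0,-0.15,0,0,0],
    [70,0.02,0,-0.18,0,0,0],
    [70,0.02,0,-0.18,0,0,0],
  ],
)

```text
t: 6.35
tool_pos: [0.4508, 0.0954, 0.1981]
tool_rot: [0.83, 0.558, 0.005, 0.001]
ft_force: [1.0, -0.6, -0.4]
width: 0.0537
```

```bash
python3 look.py w7; cat > fit.py <<'E'
from h import *
from scipy.optimize import minimize
def fit(n,x0,box=None):
    im=cv2.imread(f"pics/{n}.png"); D=np.load(f"pics/{n}.npy"); K,T=load(n); C=cloud(K,T,D)
    b,g,rr=[im[...,i].astype(int) for i in range(3)]
    blue=(b>60)&(b>1.6*rr)&(b>1.3*g)
    m=(np.hypot(C[...,0]-x0[0],C[...,1]-x0[1])<.22)&(C[...,2]<.1)
    if box: mm=np.zeros_like(m); mm[box[0]:box[1],box[2]:box[3]]=1; m&=mm
    sub=C[m]; bl=blue[m]
    def cost(p):
        c,si=np.cos(p[2]),np.sin(p[2]); d=sub[:,:2]-p[:2]
        J=np.stack([c*d[:,0]+si*d[:,1],-si*d[:,0]+c*d[:,1]],-1); h=footprint(J)
        x,y=J.T*1e3
        ok=(np.hypot(x+66,y-40)>34)&~((x>-95)&(x<-45)&(y<-10)) | (h>.05)
        return (ok*(np.minimum(abs(h-sub[:,2]),0.02)+0.01*(bl!=((h>0.01)&(h<.05))))).sum()
    res=[]
    for dy in(-.04,0,.04):
        a=np.array(x0)+[0,0,dy]
        q=minimize(cost,a,method="Nelder-Mead",options=dict(initial_simplex=[a,a+[.008,0,0],a+[0,.008,0],a+[0,0,.06]],xatol=1e-5)); res.append((q.fun,*q.x))
    for q in res: print(n,np.round(q,4))
    return min(res)[1:]
E
python3 - <<'E'
from fit import *
print(fit("top0",[.506,.037,0])); print(fit("w1",[.506,.037,0],(100,240,170,400)))
print(fit("w7",[.506,.037,-.04],(0,240,0,640)))
E
```

```text
t 6.35 pos [0.4508 0.0954 0.1981] yaw [ 67.88  -0.38 179.59] F [ 1.  -0.6 -0.4] w 0.0537 q1,q6 [0.18 0.57]
shift [0. 0. 0.] turn [ 0.14 -0.58 67.88]Traceback (most recent call last):
  File "<stdin>", line 2, in <module>
  File "fit.py", line 4, in fit
    im=cv2.imread(f"pics/{n}.png"); D=np.load(f"pics/{n}.npy"); K,T=load(n); C=cloud(K,T,D)
                                                                    ~~~~^^^
  File "h.py", line 3, in load
    p=np.load(f"pics/{n}_p.npz"); return p["K"],p["cam_to_world"]
    fid = stack.enter_context(open(os.fspath(file), "rb"))
                              ~~~~^^^^^^^^^^^^^^^^^^^^^^^
FileNotFoundError: [Errno 2] No such file or directory: 'pics/top0_p.npz'
```

View pics/w7.png

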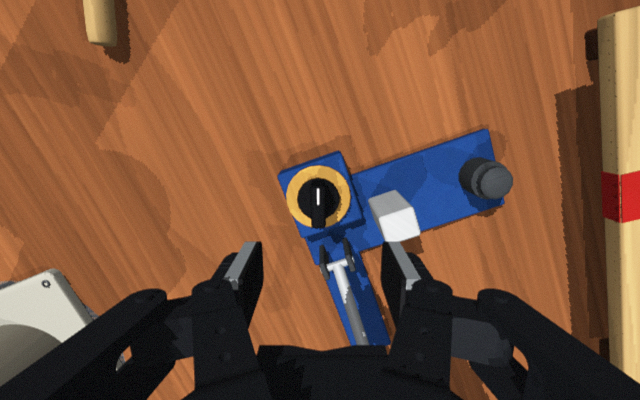

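The jack is in full view: knob (318,196) with its mark straight up, block top (402,222), saddle (494,180), red lip mark (620,197).

```bash
cp pics/top_p.npz pics/top0_p.npz
python3 - <<'E'
from fit import *
print(fit("top0",[.506,.037,0])); print(fit("w1",[.506,.037,0],(100,240,170,400)))
p=fit("w7",[.506,.037,-.04],(0,240,0,640)); print(p)
K,T=load("w7")
c,s=np.cos(p[2]),np.sin(p[2])
for nm,(x,y,z) in dict(knob=(-.066,.04,.076),block=(0,0,.085),sad=(.105,0,.06)).items(): print(nm,np.round(proj(K,T,[p[0]+c*x-s*y,p[1]+s*x+c*y,z]),1))
D=np.load("pics/w7.npy");C=cloud(K,T,D);im=cv2.imread("pics/w7.png").astype(int)
m=(im[...,2]>140)&(im[...,1]<70)&(im[...,0]<70)
P=C[m];print(len(P),P.min(0),P.max(0)); top=P[P[:,2]>.093]; print(top.mean(0))
cv2.imwrite("pics/w7z.png",cv2.resize(cv2.imread("pics/w7.png")[120:260,440:640],None,fx=4,fy=4,interpolation=cv2.INTER_CUBIC))
E
```

```text
top0 [3.9833e+01 5.0550e-01 3.6900e-02 7.2000e-03]
top0 [3.98016e+01 5.05600e-01 3.70000e-02 4.70000e-03]
top0 [3.98155e+01 5.05400e-01 3.70000e-02 7.80000e-03]
(np.float64(0.5055711890196838), np.float64(0.036951421632789264), np.float64(0.004732249365880234))
w1 [ 2.88089e+01  5.05300e-01  3.46000e-02 -3.20000e-03]
w1 [ 2.86628e+01  5.05200e-01  3.46000e-02 -3.00000e-03]
w1 [ 2.87971e+01  5.05200e-01  3.46000e-02 -2.20000e-03]
(np.float64(0.5052001056355293), np.float64(0.034610307516341074), np.float64(-0.002976269432133131))
w7 [ 2.38864e+02  5.04500e-01  3.25000e-02 -4.81000e-02]
w7 [ 2.388537e+02  5.045000e-01  3.260000e-02 -4.850000e-02]
w7 [ 2.389924e+02  5.043000e-01  3.260000e-02 -4.690000e-02]
(np.float64(0.5045114830498936), np.float64(0.032586924918343266), np.float64(-0.04849908510753381))
knob [317.4 206.8]
block [399.5 225.9]
sad [497.8 183.2]
909 [ 0.47435289 -0.03322502  0.09632133] [0.70563086 0.15430457 0.37454488]
[ 0.69406106 -0.01033722  0.10046718]
```

View pics/w7z.png

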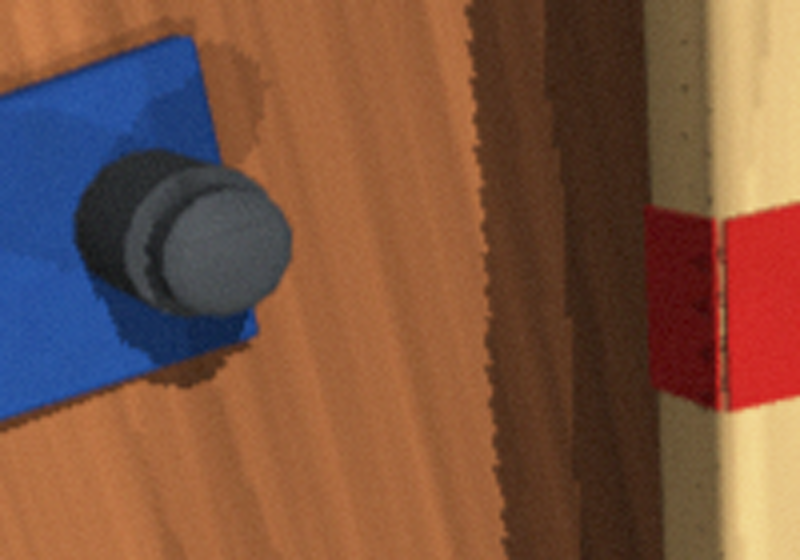

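```bash
python3 -c "
from h import *
go([.5045,.032,.11],-2.8)"
```

```text
t 6.4 pos [0.4491 0.095  0.1956] yaw [ 67.87  -0.25 179.78] F [-0.9 -0.2 -0.7] w 0.0596 q1,q6 [0.18 0.57]
shift [-0.0379  0.0747  0.0857] turn [ 3.000e-02 -3.600e-01  7.067e+01]
```

Emit:
drive_tool(
  steps=[
    [70,-0.038,0.075,0.04,0,0,70.6],
    [70,-0.038,0.075,0.04,0,0,70.6],
    [70,-0.038,0.075,0.04,0,0,70.6],
    [70,-0.038,0.075,0.04,0,0,70.6],
    [70,-0.038,0.075,0.06,0,0,70.6],
    [70,-0.038,0.075,0.086,0,0,70.6],
    [70,-0.038,0.075,0.086,0,0,70.6],
    [70,-0.038,0.075,0.086,0,0,70.6],
  ],
)

```text
t: 7.2
tool_pos: [0.5023, 0.0316, 0.1069]
tool_rot: [1.0, -0.011, -0.0, -0.001]
ft_force: [0.3, 0.2, -0.1]
width: 0.0598
```

Emit:
drive_tool(
  steps=[
    [70,0,0,0,0,0,2],
    [70,0,0,0,0,0,2],
  ],
)

```text
t: 7.4
tool_pos: [0.5004, 0.0314, 0.1049]
tool_rot: [1.0, -0.029, -0.002, -0.001]
ft_force: [0.2, 0.4, -0.5]
width: 0.0594
```

```bash
python3 look.py w8; python3 -c "
from h import *
go([.5045,.032,.004],-2.8)"
```

```text
t 7.4 pos [0.5004 0.0314 0.1049] yaw [  -3.28    0.27 -179.88] F [ 0.2  0.4 -0.5] w 0.0594 q1,q6 [0.04 1.66]
shift [0. 0. 0.] turn [-0.13  0.27 -3.28]
t 7.45 pos [0.5008 0.0315 0.1054] yaw [  -3.2     0.22 -179.87] F [ 0.  -0.  -0.3] w 0.06 q1,q6 [0.04 1.66]
shift [ 0.004  -0.0005  0.1013] turn [-0.13  0.22 -0.4 ]
```

View pics/w8.png

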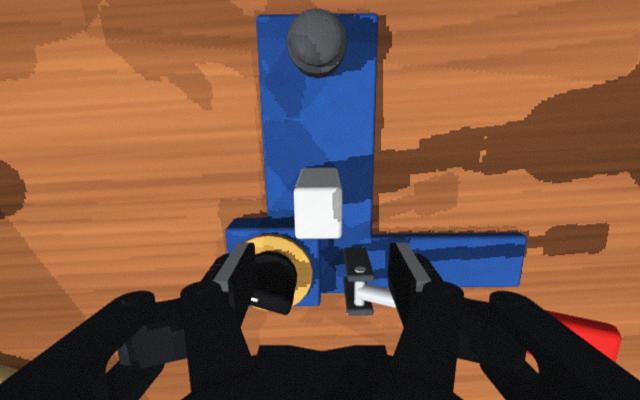

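The block top is at (318,212), centred between the fingers (240 and 402) and square to them. I'll go down and grip.

Emit:
drive_tool(
  steps=[
    [70,0.004,0,0.04,0,0,0],
    [70,0.004,0,0.08,0,0,0],
    [70,0.004,0,0.1,0,0,0],
    [70,0.004,0,0.1,0,0,0],
    [0,0.004,0,0.1,0,0,0],
    [0,0.004,0,0.1,0,0,0],
    [0,0.004,0,0.1,0,0,0],
    [0,0.004,0,0.1,0,0,0],
  ],
)

```text
t: 8.25
tool_pos: [0.5057, 0.0317, 0.0067]
tool_rot: [1.0, -0.028, -0.0, -0.001]
ft_force: [0.6, 2.9, 5.7]
width: 0.0296
```

```bash
python3 look.py w9; python3 -c "
from plant import imaging; import cv2,numpy as np
im,d=imaging.get_image('top'); cv2.imwrite('pics/top1.png',im[:,:,::-1]); np.save('pics/top1.npy',d)"
```

```text
t 8.25 pos [0.5057 0.0317 0.0067] yaw [-3.1900e+00  6.0000e-02 -1.7985e+02] F [0.6 2.9 5.7] w 0.0296 q1,q6 [0.04 1.66]
shift [0. 0. 0.] turn [-0.16  0.05 -3.19]
```

View pics/w9.png

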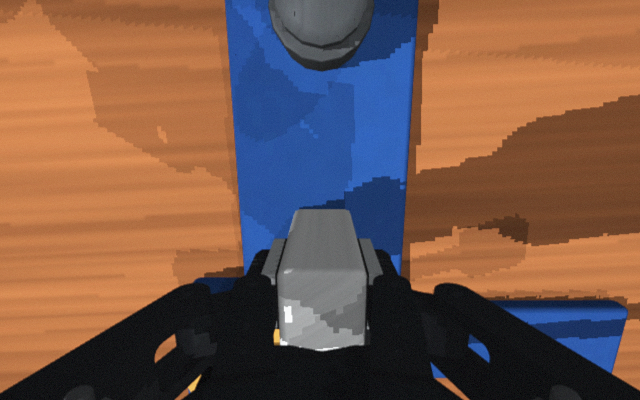

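```bash
cat >> h.py <<'E'
def atz(K,T,u,v,z):
    a=unproj(K,T,u,v,np.array(1.)); c=T[:3,3]; t=(z-c[2])/(a[2]-c[2]); return c+t*(a-c)
E
python3 - <<'E'
from h import *
K,T=load("w7")
A,B=atz(K,T,619.5,173.75,.099),atz(K,T,620.7,222.5,.099); C_,D_=atz(K,T,601.5,170.75,.079),atz(K,T,603,217,.079)
print(A,B,C_,D_,np.linalg.norm(A-B),np.linalg.norm(C_-D_))
ex=np.array([.9903,-.1388])
for P in((A+B)/2,(C_+D_)/2): print("pad from w7",P[:2]+.03*ex)
d=A-B; print("yaw lip",np.degrees(np.arctan2(d[1],d[0]))-90)
# top camera
K,T=load("top"); im=cv2.imread("pics/top0.png"); 
# red mark top corners from zoom topz 4.5x offset(255,140)
cs=[(238,5),(301,15),(291,80),(230,70)]
W=np.array([atz(K,T,255+x/4.5,140+y/4.5,.099) for x,y in cs]); print(W.round(4))
mid=(W[2]+W[3])/2; print("pad top cam",mid[:2]+.03*ex)
# sharper lip line in top cam by colour edges
hs=cv2.cvtColor(im,cv2.COLOR_BGR2HSV)
cv2.imwrite("pics/lipz.png",cv2.resize(im[135:165,285:345],None,fx=12,fy=12,interpolation=cv2.INTER_CUBIC))
E
```

```text
[0.69024079 0.01223359 0.099     ] [ 0.68415452 -0.03210651  0.099     ] [0.69120271 0.01087562 0.079     ] [ 0.68480433 -0.0338177   0.079     ] 0.044755859526167445 0.04514900182183438
pad from w7 [ 0.71690666 -0.01410046]
pad from w7 [ 0.71771252 -0.01563504]
yaw lip -7.815776776793783
[[ 0.7327  0.007   0.099 ]
 [ 0.7262 -0.0375  0.099 ]
 [ 0.6787 -0.0312  0.099 ]
 [ 0.6852  0.0115  0.099 ]]
pad top cam [ 0.71166229 -0.01399955]
```

View pics/lipz.png

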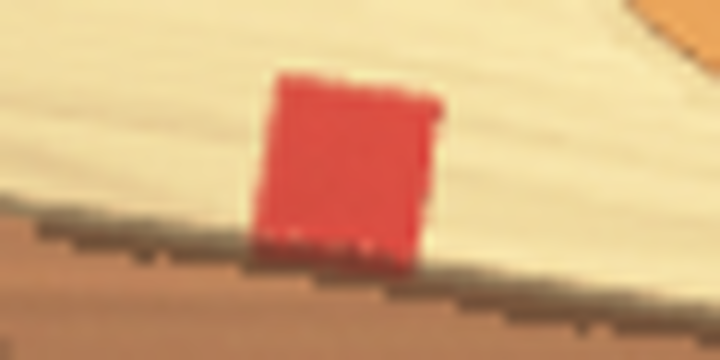

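```bash
cp pics/top_p.npz pics/top1_p.npz; python3 - <<'E'
from fit import *
p=fit("w8",[.505,.033,-.05],(0,232,200,640)); print(p)
p=fit("w9",[.505,.033,-.05],(0,236,150,640)); print(p)
K,T=load("w8"); print("saddle w8",atz(K,T,317,37,.06))
p=fit("top1",[.505,.033,-.05])
E
```

```text
w8 [ 1.075379e+02  5.050000e-01  3.190000e-02 -4.580000e-02]
w8 [ 1.073179e+02  5.050000e-01  3.210000e-02 -4.670000e-02]
w8 [ 1.072768e+02  5.050000e-01  3.210000e-02 -4.660000e-02]
(np.float64(0.5050117729844108), np.float64(0.03205288791897186), np.float64(-0.04655444865450255))
w9 [ 1.588555e+02  5.005000e-01  2.970000e-02 -5.020000e-02]
w9 [ 1.588824e+02  5.004000e-01  2.970000e-02 -4.950000e-02]
w9 [ 1.589108e+02  5.005000e-01  3.010000e-02 -5.360000e-02]
(np.float64(0.5005420170018562), np.float64(0.029691396409260832), np.float64(-0.050204443207687154))
saddle w8 [0.60902311 0.02642027 0.06      ]
top1 [21.0319  0.5062  0.034  -0.065 ]
top1 [21.0328  0.5071  0.0362 -0.0721]
top1 [21.0328  0.5068  0.0363 -0.0714]
```

Emit:
drive_tool(
  steps=[
    [0,0,0,-0.005,0,0,0],
    [0,0,0,-0.009,0,0,0],
    [0,0,0,-0.009,0,0,0],
  ],
)

```text
t: 8.65
tool_pos: [0.5056, 0.0316, 0.0161]
tool_rot: [1.0, -0.028, -0.0, -0.001]
ft_force: [-0.0, 0.6, -9.3]
width: 0.0295
```

```bash
python3 look.py w10; python3 - <<'E'
from h import *
for n,tp in(("w9",[.5057,.0317,.0067]),("w10",None)):
    K,T=load(n); D=np.load(f"pics/{n}.npy"); C=cloud(K,T,D)
    v0=60;  im=cv2.imread(f"pics/{n}.png")
    m=(C[...,2]<.035)&(C[...,2]>.004)&(im[...,0].astype(int)>1.6*im[...,2]); m[210:]=0
    A=np.c_[C[m][:,:2],np.ones(m.sum())]; 
    for _ in range(3): s=np.linalg.lstsq(A,C[m][:,2],rcond=None)[0]
    print(n,"slopes",s, "z at block",s@[.505,.032,1])
E
```

```text
t 8.65 pos [0.5056 0.0316 0.0161] yaw [-3.1900e+00  5.0000e-02 -1.7985e+02] F [-0.   0.6 -9.3] w 0.0295 q1,q6 [0.04 1.66]
shift [0. 0. 0.] turn [-0.15  0.05 -3.19]
w9 slopes [ 1.12353357e-05 -2.51237666e-04  1.20981907e-02] z at block 0.012095824946000078
w10 slopes [2.52625958e-03 2.56081147e-05 2.01286032e-02] z at block 0.021405183754545764
```

View pics/w10.png

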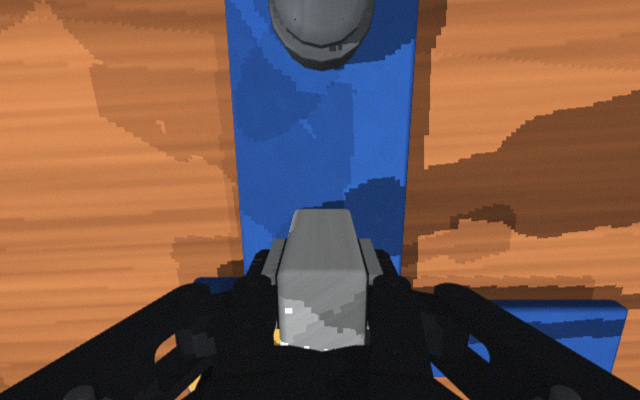

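The jack hangs level 9 mm up (force −9.3 N, its own weight). I'll carry it towards the lip and stop short.

Emit:
drive_tool(
  steps=[
    [0,0.01,0.006,0.002,0,0,0],
    [0,0.025,0.018,0.002,0,0,0],
    [0,0.045,0.03,0.002,0,0,0],
    [0,0.06,0.0358,0.002,0,0,0],
    [0,0.06,0.0358,0.002,0,0,0],
  ],
)

```text
t: 9.2
tool_pos: [0.5668, -0.009, 0.0136]
tool_rot: [1.0, -0.028, 0.001, -0.001]
ft_force: [0.6, -0.1, -9.6]
width: 0.0296
```

```bash
python3 look.py w11; python3 - <<'E'
from plant import imaging
import cv2
im,d=imaging.get_image("scene"); cv2.imwrite("pics/s11z.png",cv2.resize(im[170:290,270:420,::-1],None,fx=5,fy=5,interpolation=cv2.INTER_CUBIC))
E
```

```text
t 9.2 pos [ 0.5668 -0.009   0.0136] yaw [-3.2600e+00 -1.4000e-01 -1.7986e+02] F [ 0.6 -0.1 -9.6] w 0.0296 q1,q6 [-0.04  1.59]
shift [0. 0. 0.] turn [-0.13 -0.14 -3.26]
```

View pics/w11.png

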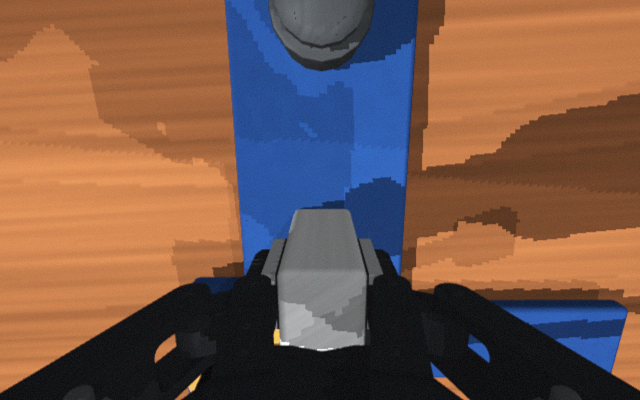

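View pics/s11z.png

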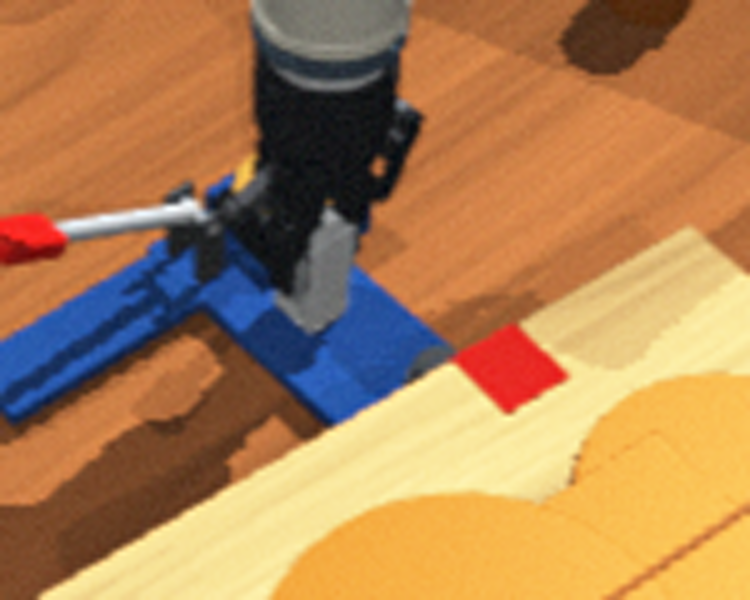

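Emit:
drive_tool(
  steps=[
    [0,0.02,-0.001,0,0,0,0],
    [0,0.035,-0.0015,0,0,0,0],
    [0,0.0457,-0.0015,0,0,0,0],
    [0,0.0457,-0.0015,0,0,0,0],
    [0,0.0457,-0.0015,0,0,0,0],
  ],
)

```text
t: 9.8
tool_pos: [0.6074, -0.0089, 0.0123]
tool_rot: [1.0, -0.028, -0.002, -0.001]
ft_force: [-0.8, -0.2, -8.3]
width: 0.0295
```

```bash
python3 look.py w12; python3 - <<'E'
from plant import imaging
import cv2
im,d=imaging.get_image("scene"); cv2.imwrite("pics/s12z.png",cv2.resize(im[170:290,270:420,::-1],None,fx=5,fy=5,interpolation=cv2.INTER_CUBIC))
E
```

```text
t 9.8 pos [ 0.6074 -0.0089  0.0123] yaw [  -3.22    0.27 -179.85] F [-0.8 -0.2 -8.3] w 0.0295 q1,q6 [-0.04  1.59]
shift [0. 0. 0.] turn [-0.15  0.27 -3.22]
```

View pics/w12.png

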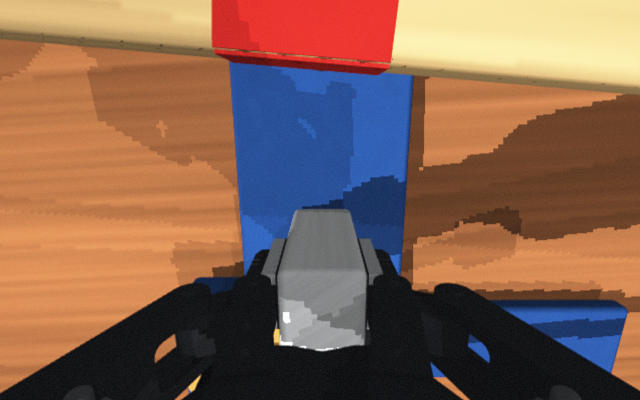

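View pics/s12z.png

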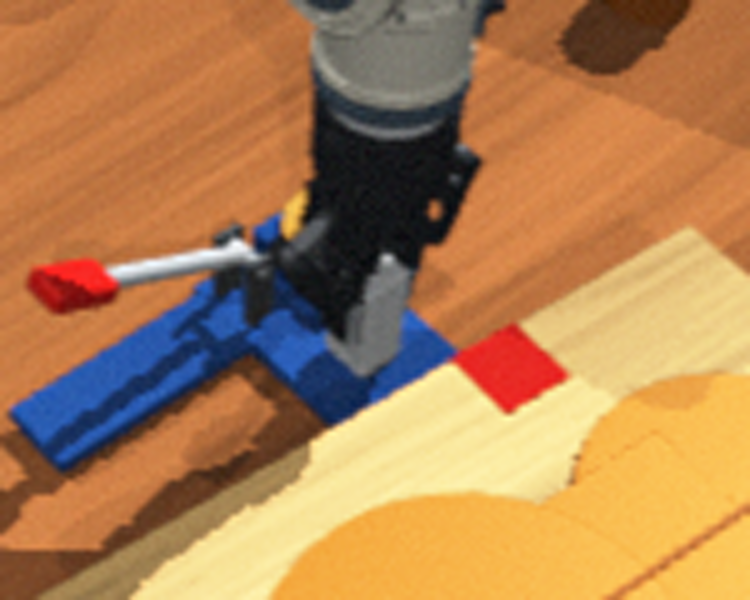

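```bash
python3 - <<'E'
from h import *
K,T=load("w12")
L,Rr=atz(K,T,216,49,.099),atz(K,T,391,66,.099); L2,R2=atz(K,T,219,58,.079),atz(K,T,386,73.5,.079)
ex=np.array([.9903,-.1388]); print(L,Rr,np.linalg.norm(L-Rr),L2,R2,np.linalg.norm(L2-R2))
d=L-Rr; print("lip yaw",np.degrees(np.arctan2(d[1],d[0]))-90)
for P in((L+Rr)/2,(L2+R2)/2): print("pad",P[:2]+.03*ex)
h=.0062
a,b=atz(K,T,231,64,.012+h),atz(K,T,242,250,.012+h); c,e=atz(K,T,412,78,.012+h),atz(K,T,404,250,.012+h)
for s,t in((a,b),(c,e)): print(s,t,np.degrees(np.arctan2(*(s-t)[1::-1])))
f1,f2=atz(K,T,295,209.5,.085+h),atz(K,T,350.5,209.5,.085+h); print("block front",f1,f2,np.linalg.norm(f1-f2))
yaw=np.radians(-3.0); bl=(f1+f2)[:2]/2+ (-.017)*np.array([np.cos(yaw),np.sin(yaw)])
print("block",bl,"saddle",bl+.105*np.array([np.cos(yaw),np.sin(yaw)]))
E
```

```text
[0.68995719 0.01069828 0.099     ] [ 0.68362351 -0.03241194  0.099     ] 0.04357300322602838 [0.69087398 0.01585219 0.079     ] [ 0.68360719 -0.03484431  0.079     ] 0.05121465833764099
lip yaw -8.35800057906826
pad [ 0.71649935 -0.01502083]
pad [ 0.71694959 -0.01366006]
[0.69706357 0.02756568 0.0182    ] [0.60144489 0.03374722 0.0182    ] -3.6989000309444853
[ 0.68597028 -0.05851055  0.0182    ] [ 0.59655281 -0.05556893  0.0182    ] -1.8842124103182722
block front [ 0.64521584 -0.00479073  0.0912    ] [ 0.64428781 -0.02164986  0.0912    ] 0.016884653915795873
block [ 0.62777512 -0.01233058] saddle [ 0.73263122 -0.01782586]
```

```bash
python3 - <<'E'
from h import *
K,T=load("w12"); h=.0062
f1,f2=atz(K,T,279.5,270,.085+h),atz(K,T,366.5,270,.085+h); g1,g2=atz(K,T,295,209.5,.012+h),atz(K,T,350.5,209.5,.012+h)
yaw=np.radians(-2.9);u=np.array([np.cos(yaw),np.sin(yaw)])
for a,b in((f1,f2),(g1,g2)):
    print(np.linalg.norm(a-b), "saddle",((a+b)/2)[:2]+.088*u)
go([.6125,-.0095,.0065],-3.2)
E
```

```text
0.02787531727902538 saddle [ 0.71239499 -0.01664079]
0.029609131011714553 saddle [ 0.71024182 -0.01652547]
t 9.9 pos [ 0.6072 -0.0089  0.0124] yaw [  -3.22    0.27 -179.86] F [ 0.1  0.2 -8.7] w 0.0294 q1,q6 [-0.04  1.59]
shift [0.0053 0.0003 0.0059] turn [-0.14  0.27 -0.02]
```

Emit:
drive_tool(
  steps=[
    [0,0.006,-0.0018,0,0,0,0],
    [0,0.006,-0.0018,0,0,0,0],
    [0,0.006,-0.0018,0,0,0,0],
    [0,0.006,-0.0018,0.003,0,0,0],
    [0,0.006,-0.0018,0.006,0,0,0],
    [0,0.006,-0.0018,0.0065,0,0,0],
    [0,0.006,-0.0018,0.0065,0,0,0],
  ],
)

```text
t: 10.6
tool_pos: [0.6132, -0.0075, 0.0068]
tool_rot: [1.0, -0.028, -0.002, -0.001]
ft_force: [-4.7, -0.8, 4.5]
width: 0.0297
```

```bash
python3 look.py w13
```

```text
t 10.6 pos [ 0.6132 -0.0075  0.0068] yaw [  -3.22    0.27 -179.86] F [-4.7 -0.8  4.5] w 0.0297 q1,q6 [-0.03  1.59]
shift [0. 0. 0.] turn [-0.15  0.26 -3.22]
```

View pics/w13.png

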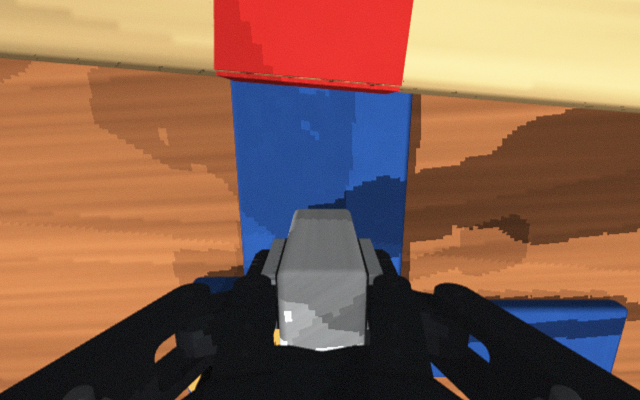

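```bash
python3 - <<'E'
from h import *
K,T=load("w13"); h=0
L,Rr=atz(K,T,217,72,.099),atz(K,T,401,90,.099); ex=np.array([.9903,-.1388])
print("w",np.linalg.norm(L-Rr),"pad",((L+Rr)/2)[:2]+.03*ex)
yaw=np.radians(-2.9);u=np.array([np.cos(yaw),np.sin(yaw)])
for z,p in((.085,(279.5,366.5,270)),(.012,(295,350.5,209.5))):
    a,b=atz(K,T,p[0],p[2],z),atz(K,T,p[1],p[2],z); print("saddle",((a+b)/2)[:2]+.088*u)
D=np.load("pics/w13.npy");C=cloud(K,T,D)
im=cv2.imread("pics/w13.png").astype(int); m=(im[...,0]>1.6*im[...,2])&(im[...,0]>90); m[:95]=0;m[205:]=0;m[:,:235]=0;m[:,410:]=0
print("plate z",np.median(C[m][:,2]),np.linalg.lstsq(np.c_[C[m][:,:2],np.ones(m.sum())],C[m][:,2],rcond=None)[0])
E
```

```text
w 0.04376009974726294 pad [ 0.71631928 -0.01476843]
saddle [ 0.71786017 -0.01517279]
saddle [ 0.71585427 -0.01506759]
plate z 0.012121494192222193 [ 0.05136309 -0.00378519 -0.02118354]
```

Pad and saddle agree within about 1.5 mm. The plate slope of 0.05 needs checking.

```bash
python3 - <<'E'
from h import *
for n in("w9","w13"):
    K,T=load(n);D=np.load(f"pics/{n}.npy");C=cloud(K,T,D)
    for v in range(100,250,15): print(n,v,[tuple(C[v,u].round(4)) for u in(255,275,375,395)])
E
```

```text
w9 100 [(np.float64(0.5783), np.float64(0.0587), np.float64(0.0125)), (np.float64(0.5778), np.float64(0.049), np.float64(0.0116)), (np.float64(0.5751), np.float64(-0.0001), np.float64(0.0121)), (np.float64(0.5746), np.float64(-0.01), np.float64(0.0117))]
w9 115 [(np.float64(0.5712), np.float64(0.0596), np.float64(0.012)), (np.float64(0.5707), np.float64(0.0498), np.float64(0.0108)), (np.float64(0.568), np.float64(0.0), np.float64(0.0123)), (np.float64(0.5674), np.float64(-0.0098), np.float64(0.0127))]
w9 130 [(np.float64(0.564), np.float64(0.0601), np.float64(0.0133)), (np.float64(0.5634), np.float64(0.0503), np.float64(0.0123)), (np.float64(0.5606), np.float64(-0.0), np.float64(0.0113)), (np.float64(0.5601), np.float64(-0.01), np.float64(0.0116))]
w9 145 [(np.float64(0.5566), np.float64(0.061), np.float64(0.0127)), (np.float64(0.556), np.float64(0.0509), np.float64(0.0123)), (np.float64(0.5533), np.float64(0.0004), np.float64(0.0135)), (np.float64(0.5526), np.float64(-0.01), np.float64(0.012))]
w9 160 [(np.float64(0.5489), np.float64(0.0619), np.float64(0.0125)), (np.float64(0.5484)
[... 3327 characters left out ...]
p.float64(0.632), np.float64(0.0146), np.float64(0.0126)), (np.float64(0.6285), np.float64(-0.0388), np.float64(0.0105)), (np.float64(0.6283), np.float64(-0.0492), np.float64(0.012))]
w13 220 [(np.float64(0.6243), np.float64(0.0261), np.float64(0.0127)), (np.float64(0.6232), np.float64(0.0156), np.float64(0.0112)), (np.float64(0.6207), np.float64(-0.0384), np.float64(0.0127)), (np.float64(0.6194), np.float64(-0.0496), np.float64(0.0104))]
w13 235 [(np.float64(0.6149), np.float64(0.0275), np.float64(0.0107)), (np.float64(0.6148), np.float64(0.0163), np.float64(0.012)), (np.float64(0.6118), np.float64(-0.0384), np.float64(0.0119)), (np.float64(0.6113), np.float64(-0.0492), np.float64(0.0122))]
```

The plate reads 12 mm everywhere, so the jack is flat; the fit had picked up non-plate pixels. I'll release and go up.

Emit:
drive_tool(
  steps=[
    [50,0,0,0,0,0,0],
    [50,0,0,0,0,0,0],
    [50,0,0,0,0,0,0],
    [50,0,0,-0.03,0,0,0],
    [50,0,0,-0.07,0,0,0],
    [50,0,0,-0.12,0,0,0],
    [0,-0.05,0.04,-0.17,0,0,0],
    [0,-0.08,0.06,-0.18,0,0,0],
  ],
)

```text
t: 11.45
tool_pos: [0.5457, -0.0553, 0.1823]
tool_rot: [1.0, -0.027, 0.0, -0.001]
ft_force: [-0.1, -0.7, 0.3]
width: 0.0144
```

Emit:
drive_tool(
  steps=[
    [0,-0.03,0.05,0.0,0,0,0],
    [0,-0.07,0.07,0.0,0,0,0],
    [0,-0.07,0.07,0,0,0,0],
  ],
)

```text
t: 11.75
tool_pos: [0.467, -0.123, 0.1819]
tool_rot: [1.0, -0.029, -0.001, -0.001]
ft_force: [2.0, 0.6, -0.0]
width: -0.0001
```

```bash
python3 look.py w14; python3 -c "
from plant import imaging; import cv2,numpy as np
im,d=imaging.get_image('top'); cv2.imwrite('pics/top2.png',im[:,:,::-1]); np.save('pics/top2.npy',d)"; cp pics/top_p.npz pics/top2_p.npz
```

```text
t 11.75 pos [ 0.467  -0.123   0.1819] yaw [-3.3100e+00  1.4000e-01 -1.7988e+02] F [ 2.   0.6 -0. ] w -0.0001 q1,q6 [-0.28  1.34]
shift [0. 0. 0.] turn [-0.12  0.14 -3.31]
```

View pics/w14.png

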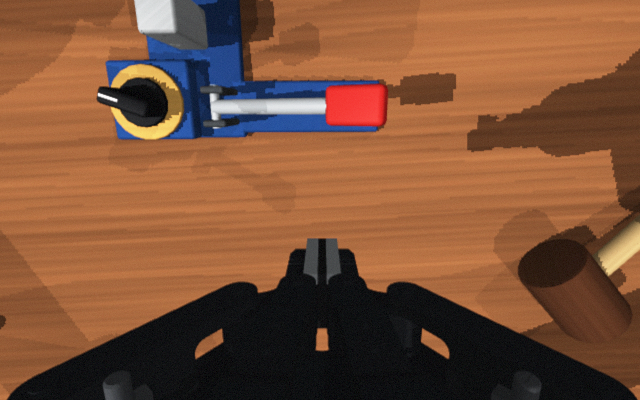

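View pics/top2.png

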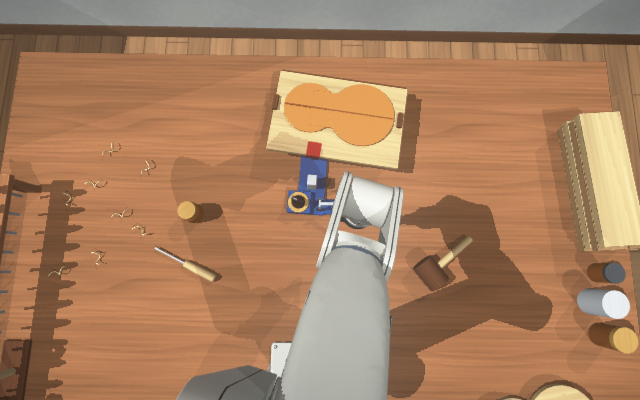

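The wrist view shows the red pad at (357,104) and the knob bar still pointing as it did when closed, mark at (105,95). The top view shows the jar, gouge and mallet unmoved. I'll locate the pad.

```bash
python3 - <<'E'
from h import *
K,T=load("w14"); print("pad",atz(K,T,357,103,.119),"model .5347,-.1498")
D=np.load("pics/w14.npy");C=cloud(K,T,D);im=cv2.imread("pics/w14.png").astype(int)
m=(im[...,2]>170)&(im[...,1]<80); m[160:]=0; print(np.median(C[m],0),C[m].mean(0)); 
L=(C-np.array([.467,-.123,.1819]))@down(-3.3).as_matrix()
for v in(240,246): print([tuple((L[v,u]*1e3).round(0)) for u in(308,315,330,336)])
a,b=atz(K,T,103,96,.076),atz(K,T,152,103,.076); d=a-b; print("bar yaw",np.degrees(np.arctan2(d[1],d[0])))
go([.5345,-.1515,.1],-3.0)
E
```

```text
pad [ 0.53616439 -0.15296107  0.119     ] model .5347,-.1498
[ 0.53499371 -0.15165601  0.12011705] [ 0.53495088 -0.15112836  0.12129837]
[(np.float64(12.0), np.float64(-4.0), np.float64(-41.0)), (np.float64(11.0), np.float64(-1.0), np.float64(-40.0)), (np.float64(12.0), np.float64(5.0), np.float64(-40.0)), (np.float64(12.0), np.float64(8.0), np.float64(-41.0))]
[(np.float64(12.0), np.float64(-4.0), np.float64(-47.0)), (np.float64(12.0), np.float64(-1.0), np.float64(-48.0)), (np.float64(12.0), np.float64(5.0), np.float64(-47.0)), (np.float64(12.0), np.float64(8.0), np.float64(-47.0))]
bar yaw 78.77720901779367
t 11.85 pos [ 0.4715 -0.1221  0.1825] yaw [-3.2400e+00 -1.0000e-01 -1.7989e+02] F [0.3 0.4 0.2] w -0.0001 q1,q6 [-0.28  1.35]
shift [0.0644 0.026  0.0826] turn [-0.11 -0.1  -0.24]
```

```bash
python3 - <<'E'
import cv2
im=cv2.imread("pics/w14.png"); cv2.imwrite("pics/w14z.png",cv2.resize(im[50:150,80:220],None,fx=5.7,fy=5.7,interpolation=cv2.INTER_CUBIC))
E
```

```text
(no output)
```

View pics/w14z.png

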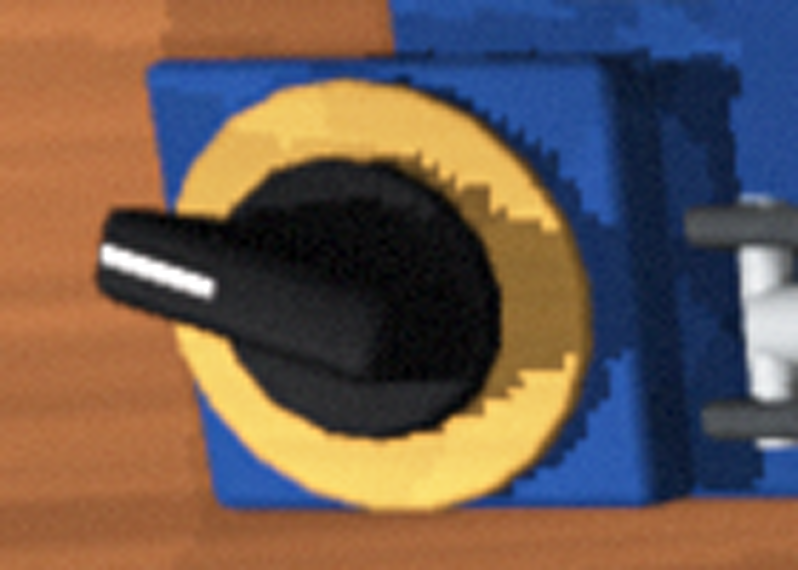

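```bash
python3 - <<'E'
from h import *
K,T=load("w14"); f=lambda x,y,z:atz(K,T,80+x/5.7,50+y/5.7,z)
def ang(a,b): d=b-a; return np.degrees(np.arctan2(d[1],d[0])),np.linalg.norm(d)
print("mark",ang(f(213,290,.076),f(103,252,.076)))
print("bar edge up",ang(f(385,295,.076),f(125,210,.076)),"low",ang(f(360,378,.076),f(105,292,.076)))
print("pump +x edge",ang(f(600,55,.032),f(155,65,.032)),"-x edge",ang(f(650,502,.032),f(222,505,.032)))
print("+y edge",ang(f(222,500,.032),f(150,70,.032)))
E
```

```text
mark (np.float64(67.45455549618798), np.float64(0.015651354198467814))
bar edge up (np.float64(68.58923667507565), np.float64(0.0369370493748393)) low (np.float64(67.80941141456348), np.float64(0.036676289632538946))
pump +x edge (np.float64(87.912189495808), np.float64(0.07139574269484682)) -x edge (np.float64(87.13226235731442), np.float64(0.07268287366542266))
+y edge (np.float64(-2.7384858078266427), np.float64(0.06789212447127661))
```

Measured carefully, the bar is at 68° and the jack at −2.6°, so the valve reads about 1.91 rad: closed. I'll move above the red pad.

Emit:
drive_tool(
  steps=[
    [0,0.03,0.012,0.03,0,0,0],
    [0,0.0644,0.026,0.06,0,0,0],
    [0,0.0644,0.026,0.075,0,0,0],
    [0,0.0644,0.026,0.08,0,0,0],
    [0,0.0644,0.026,0.08,0,0,0],
  ],
)

```text
t: 12.35
tool_pos: [0.5344, -0.1506, 0.1016]
tool_rot: [1.0, -0.028, -0.0, -0.001]
ft_force: [-0.4, 0.2, -0.2]
width: 0.0001
```

```bash
python3 look.py w15;python3 -c "
from h import *
go([.5345,-.1525,.075],-3.2)"
```

```text
t 12.35 pos [ 0.5344 -0.1506  0.1016] yaw [-3.1800e+00  1.0000e-02 -1.7986e+02] F [-0.4  0.2 -0.2] w 0.0001 q1,q6 [-0.3   1.33]
shift [0. 0. 0.] turn [-0.14  0.01 -3.18]
t 12.4 pos [ 0.5347 -0.1509  0.1026] yaw [-3.1900e+00 -8.0000e-02 -1.7988e+02] F [-0.3 -0.   0. ] w -0.0003 q1,q6 [-0.3   1.33]
shift [-0.0002  0.0017  0.0276] turn [-0.12 -0.08  0.01]
```

View pics/w15.png

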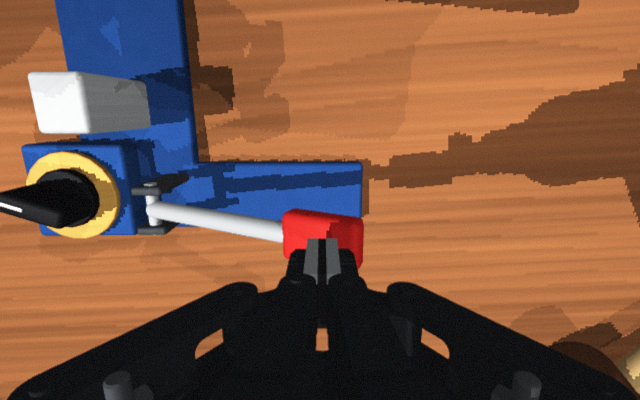

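The fingers are over the red pad (u 284–362, fingers at 322). I'll start pressing along the handle's arc.

Emit:
drive_tool(
  steps=[
    [0,0,0.001,0.012,0,0,0],
    [0,0,0.001,0.022,0,0,0],
    [0,0,0.001,0.027,0,0,0],
    [0,0,0.003,0.031,0,0,0],
    [0,0,0.003,0.031,0,0,0],
  ],
)

```text
t: 12.9
tool_pos: [0.5347, -0.1537, 0.0713]
tool_rot: [1.0, -0.028, 0.001, -0.001]
ft_force: [2.0, 1.2, 2.3]
width: -0.0001
```

Emit:
drive_tool(
  steps=[
    [0,0,0.003,0.007,0,0,0],
    [0,0,0.006,0.014,0,0,0],
    [0,0,0.008,0.022,0,0,0],
    [0,0,0.01,0.03,0,0,0],
    [0,0,0.01,0.03,0,0,0],
  ],
)

```text
t: 13.4
tool_pos: [0.5343, -0.1629, 0.0408]
tool_rot: [1.0, -0.028, 0.001, -0.002]
ft_force: [0.4, 9.0, 10.8]
width: -0.0001
```

```bash
python3 look.py w16; python3 - <<'E'
from plant import imaging
import cv2
im,d=imaging.get_image("scene"); cv2.imwrite("pics/s16z.png",cv2.resize(im[170:290,250:430,::-1],None,fx=4.4,fy=4.4,interpolation=cv2.INTER_CUBIC))
E
```

```text
t 13.4 pos [ 0.5343 -0.1629  0.0408] yaw [-3.2500e+00 -8.0000e-02 -1.7977e+02] F [ 0.4  9.  10.8] w -0.0001 q1,q6 [-0.32  1.3 ]
shift [0. 0. 0.] turn [-0.22 -0.08 -3.25]
```

View pics/w16.png

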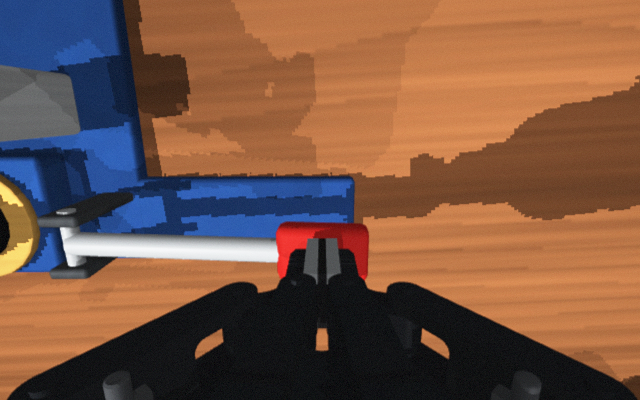

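View pics/s16z.png

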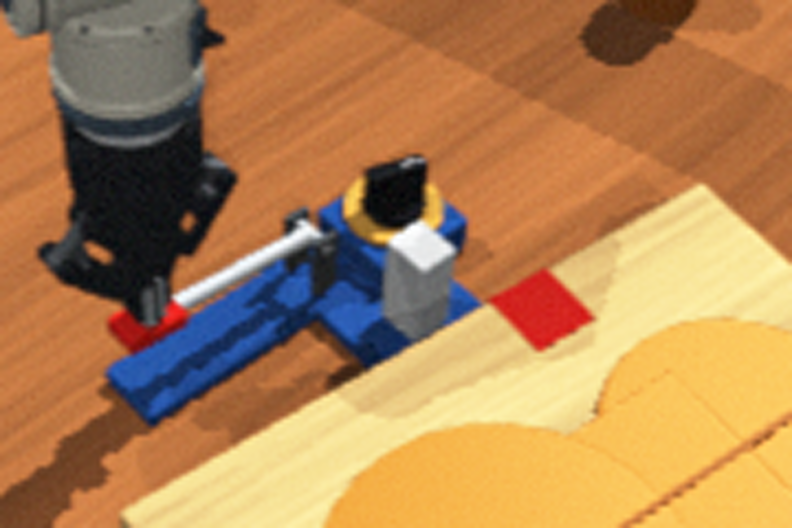

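The pad is sinking, but a sideways force of 9 N has built up because I led the arc too much. I'll hold y while going on down.

Emit:
drive_tool(
  steps=[
    [0,0,-0.002,0.006,0,0,0],
    [0,0,-0.001,0.013,0,0,0],
    [0,0,0,0.019,0,0,0],
    [0,0,0,0.025,0,0,0],
    [0,0,0,0.025,0,0,0],
  ],
)

```text
t: 14.0
tool_pos: [0.5349, -0.1626, 0.0169]
tool_rot: [1.0, -0.028, 0.001, -0.002]
ft_force: [-1.6, 4.6, 15.9]
width: 0.0001
```

```bash
python3 look.py w17; python3 - <<'E'
from plant import imaging
import cv2
im,d=imaging.get_image("scene"); cv2.imwrite("pics/s17z.png",cv2.resize(im[170:290,250:430,::-1],None,fx=4.4,fy=4.4,interpolation=cv2.INTER_CUBIC))
E
```

```text
t 14.0 pos [ 0.5349 -0.1626  0.0169] yaw [-3.2600e+00 -1.3000e-01 -1.7975e+02] F [-1.6  4.6 15.9] w 0.0001 q1,q6 [-0.32  1.3 ]
shift [0. 0. 0.] turn [-0.24 -0.14 -3.26]
```

View pics/s17z.png

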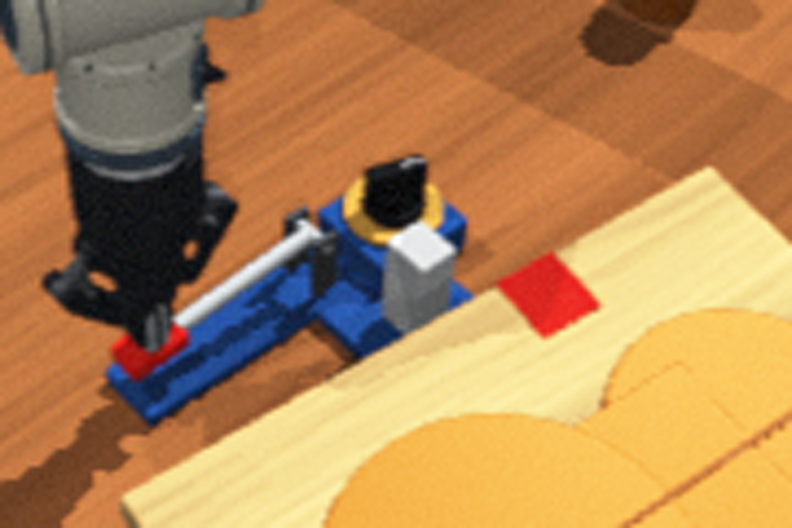

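The cradle is rising: the red mark moved from (542,310) to (549,295) in the crop. The jack has not shifted. I'll push to the stop in small increments.

Emit:
drive_tool(
  steps=[
    [0,0,0,0.004,0,0,0],
    [0,0,-0.0005,0.007,0,0,0],
    [0,0,-0.0005,0.009,0,0,0],
    [0,0,-0.0005,0.009,0,0,0],
  ],
)

```text
t: 14.5
tool_pos: [0.5356, -0.1624, 0.0137]
tool_rot: [1.0, -0.028, 0.002, -0.002]
ft_force: [-18.1, 7.7, 69.7]
width: -0.0002
```

70 N is more than needed; the handle is on its stop. I'll back off to a moderate hold.

Emit:
drive_tool(
  steps=[
    [0,-0.0005,-0.0005,0.0015,0,0,0],
    [0,-0.0005,-0.0005,0.0015,0,0,0],
    [0,-0.0005,-0.0005,0.0015,0,0,0],
  ],
)

```text
t: 14.8
tool_pos: [0.5353, -0.1624, 0.0154]
tool_rot: [1.0, -0.028, 0.002, -0.002]
ft_force: [-10.4, 4.4, 41.0]
width: 0.0001
```

```bash
python3 look.py w18; python3 - <<'E'
from plant import imaging
import cv2,numpy as np
for n in("scene","top"):
    im,d=imaging.get_image(n); cv2.imwrite(f"pics/{n}18.png",im[:,:,::-1]); np.save(f"pics/{n}18.npy",d)
    if n=="scene": cv2.imwrite("pics/s18z.png",cv2.resize(im[170:290,250:430,::-1],None,fx=4.4,fy=4.4,interpolation=cv2.INTER_CUBIC))
E
cp pics/top_p.npz pics/top18_p.npz; cp pics/scene_p.npz pics/scene18_p.npz; cp pics/scene_p.npz pics/scene0_p.npz
```

```text
t 14.8 pos [ 0.5353 -0.1624  0.0154] yaw [  -3.25   -0.27 -179.8 ] F [-10.4   4.4  41. ] w 0.0001 q1,q6 [-0.32  1.3 ]
shift [0. 0. 0.] turn [-0.19 -0.28 -3.25]
```

View pics/s18z.png

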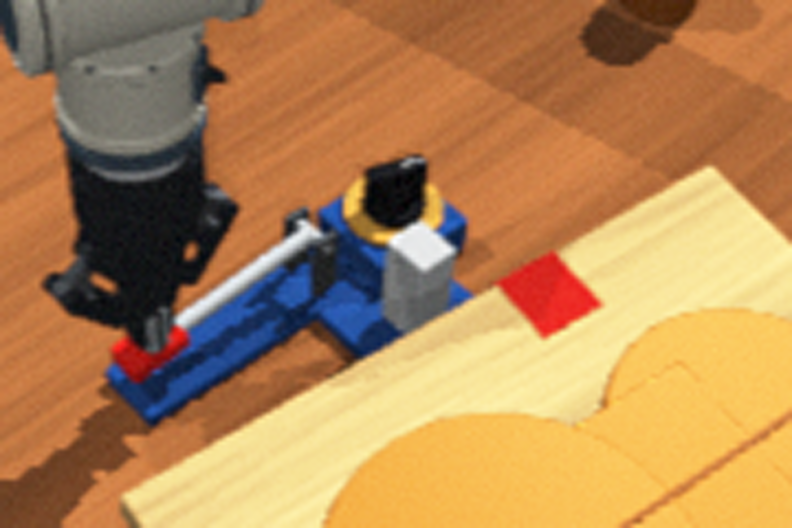

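View pics/w18.png

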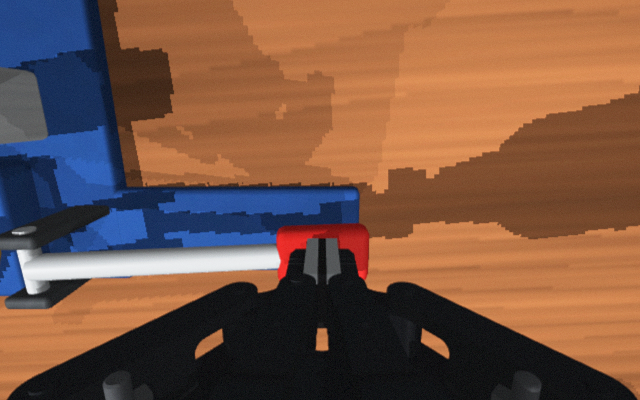

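```bash
python3 - <<'E'
from h import *
for n in("scene0","scene18","top0","top18"):
    im=cv2.imread(f"pics/{n}.png").astype(int);D=np.load(f"pics/{n}.npy");K,T=load(n);C=cloud(K,T,D)
    m=(im[...,2]>150)&(im[...,1]<90)&(im[...,0]<90)&(C[...,0]>.66)&(C[...,0]<.76)
    print(n,m.sum(),C[m].mean(0),np.median(C[m],0))
from fit import fit
fit("top18",[.612,-.0095,-.05])
K,T=load("w18");D=np.load("pics/w18.npy");C=cloud(K,T,D);im=cv2.imread("pics/w18.png").astype(int)
m=(im[...,2]>170)&(im[...,1]<80); P=C[m];P=P[(P[:,2]<.08)&(P[:,2]>.03)];print("pad",np.median(P,0),np.percentile(P[:,2],[5,50,95]))
A=np.c_[P[:,:2]-P[:,:2].mean(0),np.ones(len(P))];print(np.linalg.lstsq(A,P[:,2],rcond=None)[0])
# outrigger / plate heights
for u,v in((160,205),(250,198),(340,198),(345,210),(60,100),(30,60),(90,160)): print(u,v,C[v,u].round(4))
E
```

```text
scene0 219 [ 0.70649483 -0.01592817  0.09822418] [ 0.70695718 -0.01367494  0.09921722]
scene18 242 [ 0.71076383 -0.01496532  0.12993244] [ 0.7109445  -0.01352111  0.1304825 ]
top0 163 [ 0.7062757  -0.01148457  0.10067387] [ 0.70690625 -0.01253317  0.10053896]
top18 168 [ 0.71143891 -0.01167861  0.13229717] [ 0.71079784 -0.01251999  0.13231573]
top18 [ 1.88775e+01  6.12800e-01 -6.60000e-03 -5.88000e-02]
top18 [ 1.89552e+01  6.12700e-01 -6.40000e-03 -6.19000e-02]
top18 [ 1.88925e+01  6.12300e-01 -6.50000e-03 -5.33000e-02]
pad [ 0.54131559 -0.1570788   0.04859404] [0.0460794  0.04859404 0.0511224 ]
[0.01683873 0.0956852  0.04871552]
160 205 [ 0.5552 -0.0746  0.0125]
250 198 [ 0.5563 -0.1252  0.0116]
340 198 [ 0.5539 -0.1754  0.0133]
345 210 [ 0.5465 -0.178   0.0122]
60 100 [ 0.6141 -0.0327  0.012 ]
30 60 [ 0.6341 -0.022   0.0114]
90 160 [ 0.5824 -0.0407  0.0117]
```

The lift pad is up about 30 mm, the handle slope is 0.096 rad below level (its stop), and the jack plate is flat at 12 mm. I'll ease the push to about 27 N and check that it stays on the stop.

Emit:
drive_tool(
  steps=[
    [0,0,0,0.0012,0,0,0],
    [0,0,0,0.0012,0,0,0],
    [0,0,0,0.0012,0,0,0],
  ],
)

```text
t: 15.25
tool_pos: [0.5353, -0.1626, 0.0162]
tool_rot: [1.0, -0.028, 0.002, -0.002]
ft_force: [-6.9, 4.5, 29.0]
width: -0.0001
```

```bash
python3 look.py w19; python3 - <<'E'
from h import *
K,T=load("w19");D=np.load("pics/w19.npy");C=cloud(K,T,D);im=cv2.imread("pics/w19.png").astype(int)
m=(im[...,2]>170)&(im[...,1]<80); P=C[m];P=P[(P[:,2]<.08)&(P[:,2]>.03)]
A=np.c_[P[:,:2]-P[:,:2].mean(0),np.ones(len(P))];print(np.linalg.lstsq(A,P[:,2],rcond=None)[0])
E
```

```text
t 15.25 pos [ 0.5353 -0.1626  0.0162] yaw [  -3.26   -0.27 -179.8 ] F [-6.9  4.5 29. ] w -0.0001 q1,q6 [-0.32  1.3 ]
shift [0. 0. 0.] turn [-0.19 -0.28 -3.26]
[0.01098717 0.09165084 0.04924636]
```

It holds at 29 N with the handle still at the stop. I'll hand in.

```bash
python3 -c "
from plant import r
print(r.sign_off()); s=r.get_state(); print(s['t'],s['ft_force'],s['tool_pos'])"
```

```text
the job is handed in; nothing more can be done
None
the job is handed in; nothing more can be done
```

I closed the valve to its stop, set the jack flat under the lift pad, pumped the handle to its down stop, and handed in holding it there at t ≈ 15.3 s. No verdict is reported, so what follows is from my own checks.

**Last checks**
- **Valve:** the images put it at about 1.91 rad, against the 1.9 stop. I checked this after setting the jack down, before pumping.
- **Placing:** the saddle was within about 1.5 mm of the lift pad's centre when set. I did not re-measure that offset with the cradle raised, but the top camera showed the jack had not moved more than a few millimetres.
- **Jack flat:** the base plate read 12 mm above the bench at every point checked, after setting and again with the handle down.
- **Handle:** its slope was about 0.09 rad below level, which is the down stop, with 29 N held on it.
- **Cradle:** the red mark rose about 31 mm. The arm was only at the handle, well clear of the cradle.
- **Bystanders:** the jar, gouge and mallet looked unmoved in the top view taken before pumping. I did not compare them again afterwards, though the arm stayed at the handle.

**What disagreed or went wrong**
- **TCP offset:** the reported TCP lies about 41 mm beyond the real fingertips. The first grip on the knob closed on nothing (width 0). The wrist camera depth showed the offset, and I allowed for it from then on.
- **Overshoot at the stop:** pressing on the pad briefly reached about 70 N at the wrist, against the 120 N limit. I backed it off to 41 N and then 29 N. The press was through the fingertips, not the gripper body or arm.
- **Plate slope:** one depth fit suggested a 0.05 slope on the jack plate. Checking individual points showed it was flat.
- **Camera difference:** the top and wrist cameras differ by about 2 mm in y, so I used the wrist camera for the placing.

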